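# Knock the soap bars out of the mould

## Task

Take the soap mould out of its drying rack, turn it face down over the wooden board and rap it on the board until both stuck soap bars have come out and lie flat on the board. Then lay the empty mould face down on the bare counter, off the board. Let no bar fall on the counter, and leave the rack, dish, brush and flowerpots as they are.

Things in the scene. Friction and masses are not known exactly. Their poses are not given: they have to be found in the camera images.
- mould: Blue soap mould with two pockets, 40 mm deep, 136 wide, 100 high plus handle; 0.16 kg empty, 0.35 full. Starts on edge in the rack, handle up, leaning 30 degrees away from the robot so that its open face looks away (roughly +x) and 30 degrees down. Origin: middle of the lower edge, mid-depth; +x out of the open face (rim at x = +20 mm, back at -20), y across the width, +z to the handle. The pockets' backs are at x = -16 mm.
- mould_center (a point): Middle of the mould's block, 50 mm above its lower edge. Each pocket has two stiff orange lips, at z = 8 and 92 mm, that hold the bar in with about twice its weight. They bend out for good, a bit more with each knock (rim meeting the board at 0.1 to 0.3 m/s, usually one to five knocks), and let go once the bar has moved about 8 mm; a half-freed bar may hang: knock again. A slow press does nothing.
- mould_grip (a point): Middle of the mould's handle, mould frame (-10, 0, 132) mm. The handle is a straight block 26 mm wide (y), 20 thick (x from -20 to 0), from z = 100 to 160 mm, to be pinched across its 26 mm width.
- bar_a_center (a point): Centre of one cream soap bar, 24 x 55 x 80 mm (x, y, z of its own frame, which is parallel to the mould's while it is in its pocket), about 95 g. Starts in the pocket at mould y = +32.5 mm, its face 12 mm inside the rim, with 2 mm play on each side.
- bar_b_center (a point): Centre of the other, like bar, which starts in the pocket at mould y = -32.5 mm.
- bar_a: The first bar; origin at the middle of its 24 x 55 mm end that is lowest at the start.
- bar_b: The second bar; origin likewise.
- board_top (a point): Centre of the top face of the fixed wooden board, 150 (x) x 220 (y) x 20 mm thick, lying on the counter; frame parallel to its sides, z up. The mould is to be rapped here and the bars are to lie here. It lies on the other side (left or right) from the rack.
- board: The wooden board; origin at the centre of its underside.
- rack: Fixed white rack, base 120 x 170 x 6 mm, on which the mould leans 30 degrees off upright: a sloping ledge under its lower edge (30 mm up, with a lip 10 mm high behind it) and chrome wires in front of it, 70 mm up its open face. The mould comes out along its own +z, then up. Origin: underside, below the mould's origin; +x is the horizontal way in which the mould leans and faces, z up.
- dish: White ceramic dish, 110 mm across, 30 high. Leave it.
- brush: Brush with black rubber handle, lying, 185 mm long, 26 high. Leave it.
- pots: Two stacked terracotta plastic flowerpots, 108 mm across, 122 high. Leave them.
Mind the look-alikes: they are no part of the job. There is more than one size of the mould; the one meant has the size given above.

How it is judged:
By the outcome, as a careful person would: the job done as asked, in the order asked, and still so for the second after the job is handed in, with the robot touching nothing.
It also fails if it takes over 61 s, if anything falls off the work surface, if the arm or the gripper's body presses on something with over 40 N, if the wrist force passes 120 N, or if a joint passes its speed limit or range.

## Robot

A 7-joint arm with a two-finger parallel gripper is mounted at the origin on the work surface. World frame = base frame: x ahead of the robot, y to its left, z up, the work surface at z = 0. Lengths are in mm, angles in degrees, forces in N, time in s.
With the tool pointing down it reaches from about 400 to 925 mm from the base axis. Payload 4.1 kg.
Tool frame: the origin (TCP) lies on the centre line of the jaws, within the pads' length; the fingertips stand 8 mm ahead of it and the grasp point (between the pads) lies 11 mm behind it (robot.tcp_to_tips is the distance from the TCP to the fingertips, in mm); z points along the fingers, y is the line along which they close (so a half turn about z gives the same grasp; the last joint's range is limited). The gripper opens to 85 mm and grips with 20 to 120 N. Pads are 22 mm wide; open, the fingers measure 114 mm over their backs; the gripper's body (76 mm by 85 mm) begins 54 mm behind the grasp point. The pads swing forward as they close: fully open they stand 13 mm farther back than shut.
Start: joints at [-82.105, 22.827, 2.584, 88.041, -1.071, 69.15, -2.905], TCP at [152.461, 631.9, 239.347] pointing down, gripper open.
Joint ranges: [-161.44, 161.44], [-28.35, 127.94], [-78.24, 83.42], [0, 140.83], [-78.03, 258.03], [13.02, 114.36], [-168.23, 168.23]. Speed limits (degrees/s): [147.25, 147.25, 180, 180, 180, 180, 180].

## Interface

Orientations are given as a 3x3 rotation matrix whose columns are the frame's x, y, z axes.
In Python, from bench import robot, grab_frame, nets gives the robot as it stands.
- The arm moves only by the tool send_rows, never from a script. Its argument "moves" is a list of rows, each an object with "offset": the shift along the tool's x, y, z in m, a list of three; "dr": the turn, a rotation vector about the tool's x, y, z in rad, a list of three; "gripper": the finger opening in m, from 0 to 0.0854. In form: [{"offset": [dx, dy, dz], "dr": [wx, wy, wz], "gripper": gripper}, ...]. A call has 1 to 20 rows; each row is the pose to reach, as a shift and turn from the pose commanded when the call began, along the tool's axes at that moment; what a row does not reach only later rows make up. A row lasts 1/12 s, in which the tool goes at most 41.7 mm and 7.16 degrees, less where a joint would pass 70% of its speed; a pose out of reach is approached as far as the arm can. A call with a gripper value outside its range is refused whole. The fingers move at their own pace and stop on an object; "force" is the grip in N (left out, the last holds). Time passes only in rows, so rows that repeat a pose let the fingers close. It gives the time, the measured TCP pose, the force, the opening and the grip force at its end, in the units of the state.
- robot.read_state(): the state, without advancing time (a new reading comes with each control period).
- grab_frame(name): name is "scene" or "top" or "wrist"; returns a dict with "frame" (400x640x3 uint8, red, green, blue), "fx", "fy", "cx", "cy" (pixels), "xyz" and "attitude" of the camera in the world; the wrist camera has in their place "T_tool_cam" (4x4, takes a point from camera to tool coordinates, whose origin is the TCP and whose axes are the flange's). Camera axes: x right, y up, looking along -z (the intrinsics and any distortion apply to the point x, -y, -z); pixel columns grow to the right and rows downward; lengths in mm; the calibration is good to about 2 mm. The wrist camera is an equidistant fisheye: a pixel r from the principal point sees the ray r / f radians off the axis. A picture is of the moment at which its call begins: read the wrist's pose just before it. There is no depth.
- robot.hand_in(): hands the job in; it is judged then, once.
Trained networks look in the newest picture that a camera, given by its name, has taken for a name from the list of things; names that differ only in an ending like _2 or _b are one class to them, and where a whole thing is asked for, a point or a joint stands for the part that bears it (a point fixed in the world has none). Each returns a list of dicts, best first, with "confidence" (0 to 1); they miss things now and then, are a little off and sometimes report something else, mostly with a low value. They report only what shows in the picture. A call takes as long as a camera call. They do not tell look-alikes from the thing itself.
- nets.recognise(camera, label): "at" ([x, y, z] in mm, in world coordinates, good to about 4 mm: the middle of the surface that is visible of it).
- nets.trace(camera, label): "pixels" (400x640 bool, what is visible of it).
The state is a dict: "t": time; "joint_positions": joint angles; "joint_vel": joint speeds; "tau": joint torques, N m; "ee_pos": TCP position; "tcp_rot": TCP orientation; "wrist_force": force on the tool from outside, world axes, zero at the start; "wrist_torque": the same for the moment, N m; "width": finger opening in mm; "grip_force": force on a finger pad.
Only numpy, scipy, OpenCV 4.12 (cv2) and the standard library are available. Lean on these libraries where they do the work, as an engineer would, in place of code of your own. Each camera call takes 0.05 s, during which the arm holds its last target. There are 200 camera calls.

## Working session

There is one attempt and no reset: what is moved stays moved. The work goes in short steps, Python scripts to look and compute and a tool call to move; the robot and the scene stay as the last step left them, time stands still between calls to the robot, and variables do not carry over. Pictures are saved under pics/ and viewed, at most 10 in all, crops included, and the job is handed in when it is done.

Besides the shell and the picture viewer there is one more tool, called after ">>>" as name(argument=value, ...), one argument or row to a line, values as JSON. send_rows: Moves the arm, as the interface text tells. Its arguments: {"type":"object","properties":{"moves":{"type":"array"},"force":{"type":"number"}},"required":["moves"]}

```bash
ls; mkdir -p pics; python3 - <<'E'
from bench import robot, grab_frame, nets
import cv2, numpy as np
s=robot.read_state(); print(s['t'],s['ee_pos'],np.round(s['tcp_rot'],3).tolist(),s['width'])
ims=[]
for c in ['scene','top']:
    g=grab_frame(c); ims.append(g['frame'])
    print(c,g['fx'],g['fy'],g['cx'],g['cy'],g['xyz'],np.round(g['attitude'],4).tolist(),[k for k in g])
    for l in ['mould','mould_grip','mould_center','bar_a_center','board_top','board','rack','dish','brush','pots']:
        try: print(c,l,[(np.round(d['at']).tolist(),round(d['confidence'],2)) for d in nets.recognise(c,l)])
        except Exception as e: print(c,l,e)
    cv2.imwrite(f'pics/{c}0.png',g['frame'][:,:,::-1])
E
```

```text
pics
0.0 [152.30439837 631.26405472 238.24768048] [[-0.972, 0.235, -0.0], [0.235, 0.972, -0.002], [-0.0, -0.002, -1.0]] 85.93708943588197
scene 375.89653490109345 375.89653490109345 318.865103697164 195.31111111657327 [1381.43608418 -124.56970167  661.99055625] [[0.2512, -0.5124, 0.8212], [0.9679, 0.1401, -0.2087], [-0.0081, 0.8472, 0.5312]] ['frame', 'fx', 'fy', 'cx', 'cy', 'xyz', 'attitude']
scene mould [([347.0, 315.0, 58.0], 0.97), ([652.0, 516.0, 56.0], 0.72), ([615.0, 247.0, 113.0], 0.6)]
scene mould_grip [([613.0, 246.0, 110.0], 0.85), ([343.0, 318.0, 53.0], 0.67), ([648.0, 512.0, 57.0], 0.59)]
scene mould_center [([613.0, 250.0, 109.0], 0.67), ([650.0, 516.0, 54.0], 0.62), ([341.0, 317.0, 51.0], 0.56)]
scene bar_a_center [([612.0, 245.0, 110.0], 0.73)]
scene board_top [([545.0, -234.0, 22.0], 0.82)]
scene board [([546.0, -240.0, 18.0], 0.79)]
scene rack [([614.0, 244.0, 3.0], 0.96), ([611.0, 242.0, 113.0], 0.57)]
scene dish []
scene brush [([748.0, 266.0, 24.0], 0.84)]
scene pots [([546.0, -236.0, 18.0], 0.63)]
top 468.16269051606423 468.16269051606423 326.26483627698605 205.00425884510474 [ 451.52068519   90.82841985 1248.52603478] [[0.024, 0.9953, -0.0941], [-0.9997, 0.0248, 0.0071], [0.0094, 0.0939, 0.9955]] ['frame', 'fx', 'fy', 'cx', 'cy', 'xyz', 'attitude']
top mould [([589.0, 252.0, 107.0], 0.82), ([606.0, 531.0, 56.0], 0.75), ([317.0, 335.0, 54.0], 0.65)]
top mould_grip [([593.0, 252.0, 108.0], 0.94), ([315.0, 336.0, 53.0], 0.77), ([606.0, 530.0, 56.0], 0.61)]
top mould_center [([320.0, 328.0, 50.0], 0.87), ([586.0, 252.0, 108.0], 0.86), ([608.0, 526.0, 51.0], 0.61)]
top bar_a_center [([537.0, 233.0, 3.0], 0.27)]
top board_top [([553.0, -233.0, 24.0], 0.62)]
top board [([555.0, -235.0, 25.0], 0.76)]
top rack [([538.0, 233.0, 9.0], 0.86)]
top dish []
top brush [([733.0, 275.0, 25.0], 0.95)]
top pots [([744.0, -237.0, 79.0], 0.57)]
```

View pics/scene0.png

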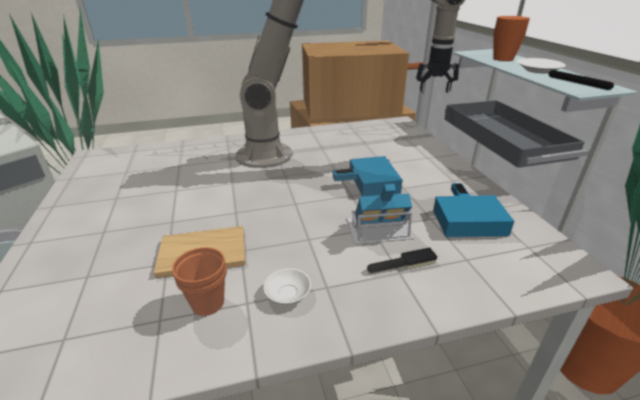

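View pics/top0.png

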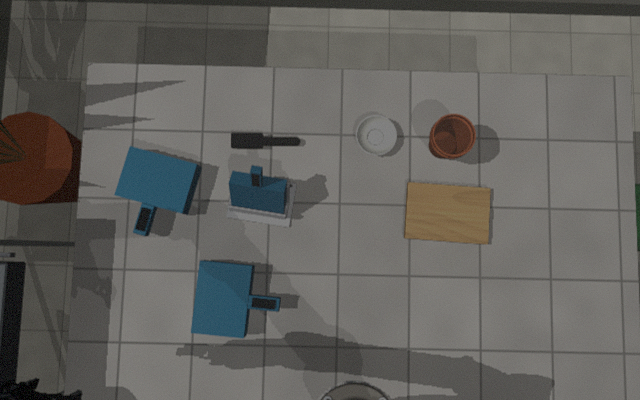

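The scene shows three blue moulds. The upright one in the rack is at scene (385,208) and top (258,190), and the two lying larger ones are at top (158,185) and (222,298). The one meant stands in the rack. The bare board is at top (448,212).

```bash
cat > h.py <<'E'
import numpy as np, cv2
from bench import robot, grab_frame, nets
from scipy.spatial.transform import Rotation as R
def proj(g,P):
    c=(np.asarray(P)-g['xyz'])@np.asarray(g['attitude'])
    return np.c_[g['cx']+g['fx']*c[:,0]/-c[:,2], g['cy']-g['fy']*c[:,1]/-c[:,2]]
def box(x0,x1,y0,y1,z0,z1): return np.array([[x,y,z] for x in(x0,x1) for y in(y0,y1) for z in(z0,z1)],float)
PARTS=[box(-20,20,-68,68,0,100),box(-20,0,-13,13,100,160)]
def Rm(psi,lean): # mould axes; psi = heading of x, lean degrees
    return R.from_euler('ZY',[psi,lean],degrees=True).as_matrix()
def sil(g,parts,T,Rw,S=4):
    m=np.zeros((400*S,640*S),np.uint8)
    for p in parts:
        q=proj(g,p@Rw.T+T); h=cv2.convexHull((q*S).astype(np.int32)); cv2.fillConvexPoly(m,h,1)
    return cv2.resize(m.astype(np.float32),(640,400),interpolation=cv2.INTER_AREA)
E
python3 - <<'E'
from h import *
from scipy.optimize import minimize
print([d for d in dir(robot) if d[0]!='_'])
gs={};ms={};bs={}
for c in ['scene','top']:
    gs[c]=grab_frame(c)
    for d in nets.trace(c,'mould'):
        v,u=np.nonzero(d['pixels']); print(c,d['confidence'],u.mean(),v.mean(),len(u))
        t={'scene':(385,208),'top':(258,190)}[c]
        if abs(u.mean()-t[0])+abs(v.mean()-t[1])<15 and c not in ms: ms[c]=d['pixels'].astype(np.float32)
    d=nets.trace(c,'board')[0]; bs[c]=d['pixels'].astype(np.float32); print('board',d['confidence'],bs[c].sum())
def f(p,cs=('scene','top')):
    e=0
    for c in cs:
        s=sil(gs[c],PARTS,p[:3],Rm(p[3],30)); e+=1-np.minimum(s,ms[c]).sum()/np.maximum(s,ms[c]).sum()
    return e
best=None
for psi in (-20,0,20):
    r=minimize(f,[565,245,40,psi],method='Nelder-Mead',options=dict(initial_simplex=np.array([[565,245,40,psi],[585,245,40,psi],[565,265,40,psi],[565,245,55,psi],[565,245,40,psi+12]]),maxiter=300))
    print(np.round(r.x,1),r.fun)
for c in ms:
    r2=minimize(lambda p:f([p[0],p[1],r.x[2],p[2]],(c,)),[r.x[0],r.x[1],r.x[3]],method='Nelder-Mead'); print(c,r2.x,r2.fun)
def fb(p):
    e=0
    for c in bs:
        s=sil(gs[c],[box(-75,75,-110,110,0,20)],[p[0],p[1],0],Rm(p[2],0)); e+=1-np.minimum(s,bs[c]).sum()/np.maximum(s,bs[c]).sum()
    return e
r=minimize(fb,[555,-235,0],method='Nelder-Mead',options=dict(initial_simplex=[[550,-235,0],[560,-235,0],[550,-225,0],[550,-235,8]]));print('board',r.x,r.fun)
cv2.imwrite('pics/crop.png',cv2.resize(gs['scene']['frame'][150:270,310:470,::-1],(800,600),interpolation=cv2.INTER_CUBIC))
# xArm7 FK test
def dh(a,al,d,t):
    c,s=np.cos(t),np.sin(t);ca,sa=np.cos(al),np.sin(al)
    return np.array([[c,-s,0,a],[s*ca,c*ca,-sa,-d*sa],[s*sa,c*sa,ca,d*ca],[0,0,0,1]])
s=robot.read_state();q=np.radians(s['joint_positions']);h=np.pi/2
T=np.eye(4)
for (a,al,d),t in zip([(0,0,267),(0,-h,0),(0,h,293),(52.5,h,0),(77.5,h,342.5),(0,h,0),(76,-h,97)],q): T=T@dh(a,al,d,t)
print(np.round(T,3),s['joint_positions'])
E
```

```text
['PlanningError', 'hand_in', 'read_state', 'tcp_to_tips']
scene 0.94 471.13897180762854 214.72769485903814 3015
scene 0.73 369.2964151952916 175.1219903691814 1869
scene 0.63 383.7212543554007 204.0836236933798 1148
scene 0.57 200.97311637778563 279.00530597806863 2827
board 0.77 2546.0
top 0.95 258.02308447937133 191.2892927308448 2036
top 0.74 226.79825517993456 299.6669574700109 4585
top 0.61 157.20832415767453 185.25677163620347 4541
board 0.91 4854.0
[562.8 257.2  28.4  -7.7] 0.39252251386642456
[564.5 257.4  29.2  -7.8] 0.3897970914840698
[564.4 257.9  29.4  -8.3] 0.3927326798439026
scene [561.23641861 262.65991718  -8.32461368] 0.30557137727737427
top [562.41800057 257.00384237  -8.51297425] 0.05872809886932373
board [ 553.64134667 -239.107383     -2.38199411] 0.3605804443359375
[[ 2.35000e-01 -9.72000e-01 -1.20000e-02  1.00050e+02]
 [-9.70000e-01 -2.36000e-01  6.70000e-02 -5.65861e+02]
 [-6.80000e-02 -4.00000e-03 -9.98000e-01  3.41647e+02]
 [ 0.00000e+00  0.00000e+00  0.00000e+00  1.00000e+00]] [-82.10492503  22.82720993   2.58263556  88.03992947  -1.07231479
  69.15085602  -2.90433196]
```

View pics/crop.png

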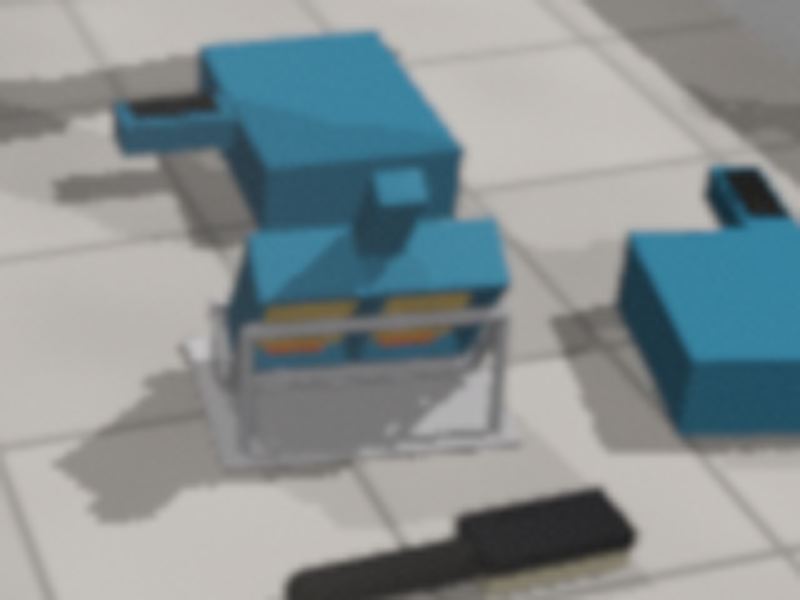

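The crop shows the racked mould at crop (375,270) with its two bars and orange lips on the open face. The two lying moulds are clearly larger, so the racked one is right. Next I work out the pre-grasp move.

```bash
cat >> h.py <<'E'
def tool(heading,tilt,sgn=1):
    "tool frame: z down tilted by `tilt` toward `heading`; y at heading+90 (sgn)"
    a,t=np.radians(heading),np.radians(tilt)
    z=np.array([np.sin(t)*np.cos(a),np.sin(t)*np.sin(a),-np.cos(t)])
    y=sgn*np.array([-np.sin(a),np.cos(a),0]); return np.c_[np.cross(y,z),y,z]
def rel(P,Rt,s=None):
    s=s or robot.read_state(); R0=np.array(s['tcp_rot'])
    o=R0.T@(np.array(P)-s['ee_pos']); w=R.from_matrix(R0.T@Rt).as_rotvec()
    print('offset',np.round(o/1000,4).tolist(),'dr',np.round(w,4).tolist(),'rows',round(max(np.linalg.norm(o)/41.7,np.degrees(np.linalg.norm(w))/7.16),1))
def fitmould(g,m,x0,cam=None): pass
E
python3 - <<'E'
from h import *
M=Rm(-8,30); G=np.array([563,257,32])+M@[-10,0,132]; Rt=tool(-8,30)
print(G, Rt.round(3).tolist()); rel(G-90*Rt[:,2],Rt)
E
```

```text
[619.7817195  249.01984975 151.3153533 ] [[-0.858, 0.139, 0.495], [0.121, 0.99, -0.07], [-0.5, 0.0, -0.866]]
offset [-0.4993, -0.267, 0.0101] dr [-0.0253, -0.5232, -0.0949] rows 13.6
```

>>> send_rows(
  moves=[
    {"offset": [-0.02,-0.01,0],"dr": [0,0,0],"gripper": 0.085},
    {"offset": [-0.05,-0.027,0],"dr": [0,-0.1,0],"gripper": 0.085},
    {"offset": [-0.085,-0.045,0.002],"dr": [-0.005,-0.18,-0.03],"gripper": 0.085},
    {"offset": [-0.12,-0.064,0.003],"dr": [-0.01,-0.26,-0.05],"gripper": 0.085},
    {"offset": [-0.155,-0.083,0.003],"dr": [-0.015,-0.34,-0.06],"gripper": 0.085},
    {"offset": [-0.19,-0.102,0.004],"dr": [-0.02,-0.42,-0.08],"gripper": 0.085},
    {"offset": [-0.225,-0.12,0.005],"dr": [-0.025,-0.48,-0.09],"gripper": 0.085},
    {"offset": [-0.26,-0.139,0.005],"dr": [-0.025,-0.523,-0.095],"gripper": 0.085},
    {"offset": [-0.295,-0.158,0.006],"dr": [-0.025,-0.523,-0.095],"gripper": 0.085},
    {"offset": [-0.33,-0.176,0.007],"dr": [-0.025,-0.523,-0.095],"gripper": 0.085},
    {"offset": [-0.365,-0.195,0.008],"dr": [-0.025,-0.523,-0.095],"gripper": 0.085},
    {"offset": [-0.4,-0.214,0.008],"dr": [-0.025,-0.523,-0.095],"gripper": 0.085},
    {"offset": [-0.435,-0.233,0.009],"dr": [-0.025,-0.523,-0.095],"gripper": 0.085},
    {"offset": [-0.465,-0.25,0.01],"dr": [-0.025,-0.523,-0.095],"gripper": 0.085},
    {"offset": [-0.49,-0.262,0.01],"dr": [-0.025,-0.523,-0.095],"gripper": 0.085},
    {"offset": [-0.499,-0.267,0.01],"dr": [-0.025,-0.523,-0.095],"gripper": 0.085},
    {"offset": [-0.499,-0.267,0.01],"dr": [-0.025,-0.523,-0.095],"gripper": 0.085},
    {"offset": [-0.499,-0.267,0.01],"dr": [-0.025,-0.523,-0.095],"gripper": 0.085},
  ],
)

```text
t: 2.9
ee_pos: [574.9, 255.1, 229.3]
tcp_rot: [[-0.858, 0.14, 0.495], [0.122, 0.99, -0.07], [-0.5, 0.0, -0.866]]
wrist_force: [-0.1, -0.1, 0.2]
width: 84.9
grip_force: 0.0
```

```bash
cat >> h.py <<'E'
def projw(g,s,P):
    T=np.array(g['T_tool_cam']); Rt=np.array(s['tcp_rot'])
    p=(np.asarray(P)-s['ee_pos'])@Rt; c=(p-T[:3,3])@T[:3,:3]
    c=c*[1,-1,-1]; r=np.hypot(c[:,0],c[:,1])+1e-9; th=np.arctan2(r,c[:,2])
    return np.c_[g['cx']+g['fx']*th*c[:,0]/r, g['cy']+g['fy']*th*c[:,1]/r]
EDG=[(0,1),(2,3),(4,5),(6,7),(0,2),(1,3),(4,6),(5,7),(0,4),(1,5),(2,6),(3,7)]
def overlay(im,pf,parts,T,Rw,col):
    for p in parts:
        for a,b in EDG:
            L=np.linspace(p[a],p[b],20)@Rw.T+T; cv2.polylines(im,[np.int32(pf(L)*4)],False,col,1,cv2.LINE_AA,2)
E
python3 - <<'E'
from h import *
s=robot.read_state(); g=grab_frame('wrist'); print(np.round(s['joint_positions'],1), g['fx'],g['cx'],g['cy'])
for l in ['mould','mould_grip']: print(l,[(np.round(d['at']).tolist(),round(d['confidence'],2)) for d in nets.recognise('wrist',l)])
np.save('wm.npy',[d['pixels'] for d in nets.trace('wrist','mould')])
im=g['frame'][:,:,::-1].copy()
overlay(im,lambda P:projw(g,s,P),PARTS,np.array([563,257,32]),Rm(-8,30),(0,0,255))
cv2.imwrite('pics/w1.png',im)
E
```

```text
[-59.6  10.9  23.3 112.8  27.2  38.7  25.9] 309.70691628693146 317.3145508903278 198.5761025898975
mould [([594.0, 502.0, 54.0], 0.65), ([561.0, -181.0, 19.0], 0.65), ([581.0, 257.0, 104.0], 0.62), ([771.0, -53.0, 16.0], 0.45)]
mould_grip [([595.0, 498.0, 59.0], 0.75), ([584.0, 257.0, 101.0], 0.71)]
```

View pics/w1.png

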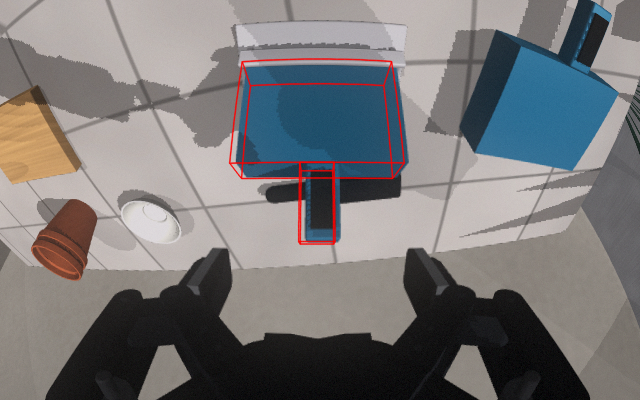

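The wrist view matches the prediction to about 5 px: the handle is at (322,205), predicted (317,205). I refine with the blue mask and compute the grasp.

```bash
python3 - <<'E'
from h import *
from scipy.optimize import minimize
s=robot.read_state(); g=grab_frame('wrist')
ms=np.load('wm.npy'); m=[k for k in ms if abs(np.nonzero(k)[1].mean()-320)<30][0].astype(np.float32); print(m.sum())
def f(p):
    M=np.zeros((1600,2560),np.uint8)
    for b in PARTS:
        q=projw(g,s,b@Rm(p[3],p[4]).T+p[:3]); cv2.fillConvexPoly(M,cv2.convexHull((q*4).astype(np.int32)),1)
    S=cv2.resize(M.astype(np.float32),(640,400),interpolation=cv2.INTER_AREA)
    return 1-np.minimum(S,m).sum()/np.maximum(S,m).sum()+ .001*(p[4]-30)**2
x0=np.array([563,257,32,-8,30.]); sx=np.vstack([x0,x0+np.diag([8,8,8,5,2])])
r=minimize(f,x0,method='Nelder-Mead',options=dict(initial_simplex=sx,maxiter=500)); print(r.x.round(1),r.fun,f(x0))
p=r.x; M=Rm(p[3],p[4]); G=p[:3]+M@[-10,0,132]; print('G',G); Rt=tool(p[3],30); rel(G+11*Rt[:,2],Rt)
E
```

```text
20365.0
[566.9 262.7  27.6  -6.9  29.9] 0.04235718064361717 0.1633710265159607
G [623.5436422  255.80450679 147.08874626]
offset [-0.0017, 0.0056, 0.1068] dr [-0.0081, -0.0006, -0.0139] rows 2.6
```

>>> send_rows(
  force=100,
  moves=[
    {"offset": [-0.002,0.0055,0.01],"dr": [-0.008,0,-0.014],"gripper": 0.085},
    {"offset": [-0.002,0.0055,0.035],"dr": [-0.008,0,-0.014],"gripper": 0.085},
    {"offset": [-0.002,0.0055,0.06],"dr": [-0.008,0,-0.014],"gripper": 0.085},
    {"offset": [-0.002,0.0055,0.085],"dr": [-0.008,0,-0.014],"gripper": 0.085},
    {"offset": [-0.002,0.0055,0.1],"dr": [-0.008,0,-0.014],"gripper": 0.085},
    {"offset": [-0.002,0.0055,0.106],"dr": [-0.008,0,-0.014],"gripper": 0.085},
    {"offset": [-0.002,0.0055,0.106],"dr": [-0.008,0,-0.014],"gripper": 0.085},
  ],
)

```text
t: 3.73
ee_pos: [629.2, 253.1, 136.9]
tcp_rot: [[-0.861, 0.123, 0.494], [0.105, 0.992, -0.063], [-0.498, -0.003, -0.867]]
wrist_force: [0.2, 0.4, 0.0]
width: 84.7
grip_force: 0.0
```

```bash
python3 - <<'E'
from h import *
s=robot.read_state(); g=grab_frame('wrist'); print(s['ee_pos'])
cv2.imwrite('pics/w2.png',g['frame'][:,:,::-1])
E
```

```text
[629.18788684 253.14823438 136.91725161]
```

View pics/w2.png

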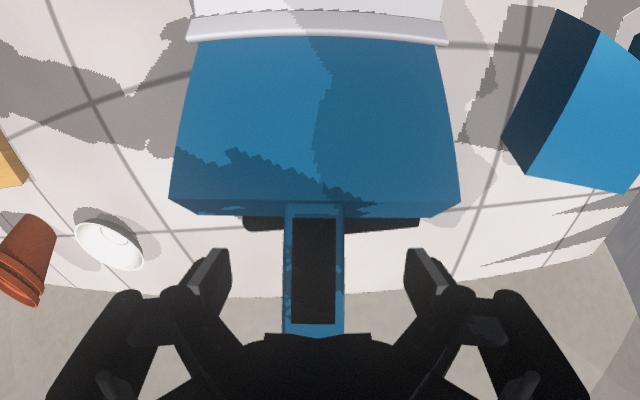

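The handle sits at x 287–345 px, between pads at about 215 and 425, so it is centred within about 1 mm. Closing.

>>> send_rows(
  force=100,
  moves=[
    {"offset": [0,0,0],"dr": [0,0,0],"gripper": 0.05},
    {"offset": [0,0,0],"dr": [0,0,0],"gripper": 0.03},
    {"offset": [0,0,0],"dr": [0,0,0],"gripper": 0.015},
    {"offset": [0,0,0],"dr": [0,0,0],"gripper": 0.015},
    {"offset": [0,0,0],"dr": [0,0,0],"gripper": 0.015},
    {"offset": [0,0,0],"dr": [0,0,0],"gripper": 0.015},
    {"offset": [0,0,0],"dr": [0,0,0],"gripper": 0.015},
  ],
)

```text
t: 4.37
ee_pos: [629.9, 252.5, 139.1]
tcp_rot: [[-0.859, 0.125, 0.496], [0.108, 0.992, -0.063], [-0.5, -0.0, -0.866]]
wrist_force: [-4.3, -1.1, 6.1]
width: 24.7
grip_force: 97.8
```

>>> send_rows(
  moves=[
    {"offset": [-0.0043,0,-0.0025],"dr": [0,0,0],"gripper": 0.015},
    {"offset": [-0.013,0,-0.0075],"dr": [0,0,0],"gripper": 0.015},
    {"offset": [-0.026,0,-0.015],"dr": [0,0,0],"gripper": 0.015},
    {"offset": [-0.039,0,-0.0225],"dr": [0,0,0],"gripper": 0.015},
    {"offset": [-0.052,0,-0.03],"dr": [0,0,0],"gripper": 0.015},
    {"offset": [-0.065,0,-0.0375],"dr": [0,0,0],"gripper": 0.015},
    {"offset": [-0.078,0,-0.045],"dr": [0,0,0],"gripper": 0.015},
    {"offset": [-0.091,0,-0.0525],"dr": [0,0,0],"gripper": 0.015},
    {"offset": [-0.1,0,-0.06],"dr": [0,0,0],"gripper": 0.015},
    {"offset": [-0.108,0,-0.075],"dr": [0,0,0],"gripper": 0.015},
    {"offset": [-0.118,0,-0.095],"dr": [0,0,0],"gripper": 0.015},
    {"offset": [-0.128,0,-0.115],"dr": [0,0,0],"gripper": 0.015},
    {"offset": [-0.138,0,-0.132],"dr": [0,0,0],"gripper": 0.015},
    {"offset": [-0.143,0,-0.14],"dr": [0,0,0],"gripper": 0.015},
    {"offset": [-0.143,0,-0.14],"dr": [0,0,0],"gripper": 0.015},
  ],
)

```text
t: 5.62
ee_pos: [684.7, 246.9, 334.6]
tcp_rot: [[-0.857, 0.123, 0.5], [0.108, 0.992, -0.059], [-0.503, 0.003, -0.864]]
wrist_force: [1.2, -0.2, -2.8]
width: 24.9
grip_force: 98.6
```

```bash
python3 - <<'E'
from h import *
s=robot.read_state(); print(np.round(s['joint_positions'],1),s['wrist_force'],s['wrist_torque'])
g=grab_frame('scene'); im=g['frame'][60:280,260:560,::-1].copy()
cv2.imwrite('pics/s2.png',cv2.resize(im,(750,550)))
Rt=tool(-10,0); rel(np.array([560,180,300]),Rt)
E
```

```text
[-46.5  14.7  18.8  93.8  16.9  48.5  44.9] [ 1.21174794 -0.16404804 -2.82395056] [0.09704559 0.69354185 0.00625089]
offset [0.1151, -0.0813, -0.0296] dr [0.0141, 0.5242, 0.0494] rows 4.2
```

View pics/s2.png

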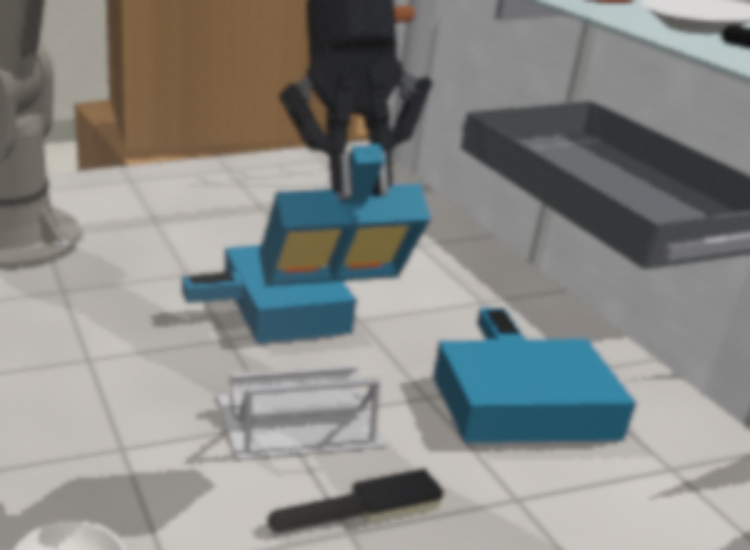

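The mould is out of the rack, held straight, with both bars in (scene crop (345,235)), and the rack is undisturbed. Next: turn the tool vertical while moving toward the robot's centre.

>>> send_rows(
  moves=[
    {"offset": [0.007,-0.005,-0.002],"dr": [0,0.04,0],"gripper": 0.015},
    {"offset": [0.022,-0.015,-0.006],"dr": [0.002,0.1,0.01],"gripper": 0.015},
    {"offset": [0.04,-0.028,-0.01],"dr": [0.005,0.19,0.02],"gripper": 0.015},
    {"offset": [0.06,-0.042,-0.015],"dr": [0.007,0.28,0.03],"gripper": 0.015},
    {"offset": [0.08,-0.056,-0.02],"dr": [0.01,0.37,0.04],"gripper": 0.015},
    {"offset": [0.098,-0.069,-0.025],"dr": [0.012,0.45,0.045],"gripper": 0.015},
    {"offset": [0.11,-0.078,-0.028],"dr": [0.014,0.5,0.049],"gripper": 0.015},
    {"offset": [0.115,-0.081,-0.03],"dr": [0.014,0.524,0.049],"gripper": 0.015},
    {"offset": [0.115,-0.081,-0.03],"dr": [0.014,0.524,0.049],"gripper": 0.015},
  ],
)

```text
t: 6.42
ee_pos: [559.4, 178.8, 297.9]
tcp_rot: [[-0.985, 0.175, -0.003], [0.175, 0.985, -0.003], [0.003, -0.004, -1.0]]
wrist_force: [0.5, 1.2, -2.9]
width: 24.9
grip_force: 98.5
```

```bash
python3 - <<'E'
from h import *
s=robot.read_state(); print(np.round(s['joint_positions'],1),s['ee_pos'])
rel(np.array([480,-235,260]),tool(-179,0)); rel(np.array([560,-50,300]),tool(-90,0))
E
```

```text
[-35.5  14.8  16.8  92.5  -4.3  73.6  61.9] [559.35555564 178.7759264  297.8988041 ]
offset [0.0056, -0.4211, 0.0394] dr [-0.0046, 0.0049, 2.9483] rows 23.6
offset [-0.0407, -0.2251, -0.0014] dr [-0.0049, 0.0002, 1.3949] rows 11.2
```

>>> send_rows(
  moves=[
    {"offset": [-0.002,-0.01,0],"dr": [0,0,0.06],"gripper": 0.015},
    {"offset": [-0.006,-0.03,0],"dr": [0,0,0.17],"gripper": 0.015},
    {"offset": [-0.01,-0.05,0],"dr": [0,0,0.29],"gripper": 0.015},
    {"offset": [-0.013,-0.07,0],"dr": [0,0,0.41],"gripper": 0.015},
    {"offset": [-0.017,-0.09,0],"dr": [0,0,0.53],"gripper": 0.015},
    {"offset": [-0.02,-0.11,0],"dr": [0,0,0.65],"gripper": 0.015},
    {"offset": [-0.024,-0.13,0],"dr": [0,0,0.77],"gripper": 0.015},
    {"offset": [-0.028,-0.15,0],"dr": [0,0,0.89],"gripper": 0.015},
    {"offset": [-0.032,-0.17,0],"dr": [0,0,1.01],"gripper": 0.015},
    {"offset": [-0.035,-0.19,0],"dr": [0,0,1.13],"gripper": 0.015},
    {"offset": [-0.038,-0.208,0],"dr": [0,0,1.25],"gripper": 0.015},
    {"offset": [-0.04,-0.22,0],"dr": [0,0,1.35],"gripper": 0.015},
    {"offset": [-0.04,-0.225,0],"dr": [0,0,1.4],"gripper": 0.015},
    {"offset": [-0.04,-0.225,0],"dr": [0,0,1.4],"gripper": 0.015},
  ],
)

```text
t: 7.58
ee_pos: [560.2, -49.5, 299.7]
tcp_rot: [[0.005, 1.0, -0.0], [1.0, -0.005, -0.003], [-0.003, -0.0, -1.0]]
wrist_force: [-0.6, -0.3, -3.2]
width: 24.7
grip_force: 98.4
```

```bash
python3 - <<'E'
from h import *
s=robot.read_state(); print(np.round(s['joint_positions'],1),s['ee_pos'])
rel(np.array([480,-235,260]),tool(-182.4,0))
E
```

```text
[-28.4  13.4  35.   96.2  -7.8  73.    7.8] [560.24140571 -49.54998403 299.66996815]
offset [-0.1857, -0.0793, 0.0403] dr [0.0022, 0.0026, 1.6074] rows 12.9
```

>>> send_rows(
  moves=[
    {"offset": [-0.007,-0.003,0.001],"dr": [0,0,0.06],"gripper": 0.015},
    {"offset": [-0.02,-0.009,0.004],"dr": [0,0,0.17],"gripper": 0.015},
    {"offset": [-0.035,-0.015,0.007],"dr": [0,0,0.29],"gripper": 0.015},
    {"offset": [-0.05,-0.021,0.01],"dr": [0,0,0.41],"gripper": 0.015},
    {"offset": [-0.064,-0.028,0.013],"dr": [0,0,0.53],"gripper": 0.015},
    {"offset": [-0.078,-0.034,0.016],"dr": [0,0,0.65],"gripper": 0.015},
    {"offset": [-0.092,-0.04,0.02],"dr": [0,0,0.77],"gripper": 0.015},
    {"offset": [-0.106,-0.046,0.023],"dr": [0,0,0.89],"gripper": 0.015},
    {"offset": [-0.12,-0.052,0.026],"dr": [0,0,1.01],"gripper": 0.015},
    {"offset": [-0.134,-0.058,0.029],"dr": [0,0,1.13],"gripper": 0.015},
    {"offset": [-0.148,-0.064,0.032],"dr": [0,0,1.25],"gripper": 0.015},
    {"offset": [-0.162,-0.07,0.035],"dr": [0,0,1.37],"gripper": 0.015},
    {"offset": [-0.176,-0.075,0.038],"dr": [0,0,1.49],"gripper": 0.015},
    {"offset": [-0.184,-0.078,0.04],"dr": [0,0,1.57],"gripper": 0.015},
    {"offset": [-0.186,-0.079,0.04],"dr": [0,0,1.607],"gripper": 0.015},
    {"offset": [-0.186,-0.079,0.04],"dr": [0,0,1.607],"gripper": 0.015},
  ],
)

```text
t: 8.92
ee_pos: [480.6, -233.6, 259.8]
tcp_rot: [[0.999, -0.038, -0.002], [-0.038, -0.999, -0.001], [-0.002, 0.001, -1.0]]
wrist_force: [0.2, 0.6, -3.9]
width: 24.8
grip_force: 98.5
```

```bash
python3 - <<'E'
from h import *
s=robot.read_state(); print(np.round(s['joint_positions'],1),s['ee_pos'])
psi=-182.4; Rt=tool(psi,-30); d=np.array([np.cos(np.radians(psi)),np.sin(np.radians(psi)),0])
G=np.array([553.6,-239.1,50+60])+82*d; print(G); rel(G+11*Rt[:,2],Rt)
E
```

```text
[-24.4  15.7  55.3 103.3 -13.7  68.2 -57.1] [ 480.59652339 -233.56501947  259.78462246]
[ 471.67192793 -235.66619639  110.        ]
offset [-0.0031, 0.0022, 0.1593] dr [0.0003, 0.5251, 0.0042] rows 4.2
```

>>> send_rows(
  moves=[
    {"offset": [0,0,0.005],"dr": [0,0.04,0],"gripper": 0.015},
    {"offset": [0,0,0.015],"dr": [0,0.12,0],"gripper": 0.015},
    {"offset": [0,0,0.03],"dr": [0,0.21,0],"gripper": 0.015},
    {"offset": [0,0,0.05],"dr": [0,0.3,0],"gripper": 0.015},
    {"offset": [-0.001,0.001,0.075],"dr": [0,0.39,0],"gripper": 0.015},
    {"offset": [-0.002,0.001,0.1],"dr": [0,0.46,0],"gripper": 0.015},
    {"offset": [-0.003,0.002,0.125],"dr": [0,0.51,0.004],"gripper": 0.015},
    {"offset": [-0.003,0.002,0.145],"dr": [0,0.525,0.004],"gripper": 0.015},
    {"offset": [-0.003,0.002,0.157],"dr": [0,0.525,0.004],"gripper": 0.015},
    {"offset": [-0.003,0.002,0.159],"dr": [0,0.525,0.004],"gripper": 0.015},
    {"offset": [-0.003,0.002,0.159],"dr": [0,0.525,0.004],"gripper": 0.015},
  ],
)

```text
t: 9.83
ee_pos: [475.8, -234.3, 98.6]
tcp_rot: [[0.868, -0.04, 0.496], [-0.035, -0.999, -0.019], [0.496, -0.001, -0.868]]
wrist_force: [0.1, 0.2, -3.3]
width: 24.5
grip_force: 98.8
```

```bash
python3 - <<'E'
from h import *
s=robot.read_state(); print(np.round(s['joint_positions'],1),s['ee_pos'],s['wrist_torque'])
Rt=np.array(s['tcp_rot']); M=np.c_[0,0,0]
# nominal mould pose from tool: tool = tool(psi,tilt), lean=60-tilt ->
Q=tool(0,-30).T@Rm(0,90); Mw=Rt@Q; o=s['ee_pos']-11*Rt[:,2]-Mw@[-10,0,132]
print(Mw.round(3).tolist(),o)
P=[]
for c in ['scene','top']:
    g=grab_frame(c); im=g['frame'][:,:,::-1].copy()
    overlay(im,lambda P:proj(g,P),PARTS,o,Mw,(0,0,255))
    overlay(im,lambda P:proj(g,P),[box(-75,75,-110,110,0,20)],[553.6,-239.1,0],Rm(-2.4,0),(0,255,0))
    cr=im[130:290,120:320] if c=='scene' else im[100:260,360:560]
    P.append(cv2.resize(cr,(500,400),interpolation=cv2.INTER_CUBIC))
cv2.imwrite('pics/m1.png',cv2.resize(np.hstack(P),(800,320)))
E
```

```text
[ -3.2  13.8  36.8 133.2 -70.3  23.4   1.9] [ 475.79181092 -234.31105286   98.62506618] [ 0.02499363  1.09488455 -0.04800547]
[[-0.004, -0.04, -0.999], [0.001, -0.999, 0.04], [-1.0, -0.001, 0.004]] [ 602.18543096 -239.41525686   97.58856944]
```

View pics/m1.png

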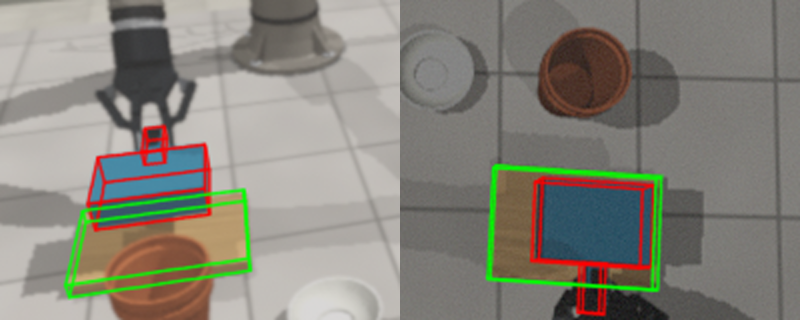

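The overlays match the picture: the face-down mould (red) hovers over the board (green; scene crop (150,190), top crop (595,222)). Joints 4 and 5 are near their limits, so I shift the rapping spot outward and turn it a little toward the base.

```bash
python3 - <<'E'
from h import *
psi=-195; Rt=tool(psi,-30); d=np.array([np.cos(np.radians(psi)),np.sin(np.radians(psi)),0])
G=np.array([566,-237,50+45])+82*d; print(G); rel(G+11*Rt[:,2],Rt)
E
```

```text
[ 486.79408224 -215.7768383    95.        ]
offset [0.0036, -0.0189, 0.0205] dr [-0.1098, -0.0005, 0.192] rows 1.8
```

>>> send_rows(
  moves=[
    {"offset": [0.001,-0.005,0.005],"dr": [-0.028,0,0.048],"gripper": 0.015},
    {"offset": [0.002,-0.01,0.01],"dr": [-0.056,0,0.096],"gripper": 0.015},
    {"offset": [0.003,-0.015,0.016],"dr": [-0.084,0,0.145],"gripper": 0.015},
    {"offset": [0.0036,-0.019,0.0205],"dr": [-0.11,0,0.192],"gripper": 0.015},
    {"offset": [0.0036,-0.019,0.0205],"dr": [-0.11,0,0.192],"gripper": 0.015},
  ],
)

```text
t: 10.35
ee_pos: [494.3, -213.4, 86.7]
tcp_rot: [[0.837, -0.252, 0.485], [-0.22, -0.968, -0.124], [0.5, -0.003, -0.866]]
wrist_force: [-0.2, 1.1, -2.8]
width: 24.8
grip_force: 99.1
```

```bash
python3 - <<'E'
from h import *
s=robot.read_state(); print(np.round(s['joint_positions'],1),s['ee_pos'],np.array(s['tcp_rot']).round(3).tolist())
E
```

```text
[-13.6  15.   38.6 134.9 -77.9  13.2  -9. ] [ 494.32658872 -213.3904935    86.72963317] [[0.837, -0.252, 0.485], [-0.22, -0.968, -0.124], [0.5, -0.003, -0.866]]
```

```bash
cat > kin.py <<'E'
from h import *
from scipy.optimize import least_squares
SG=np.array([-1,1,-1,1,-1,1,-1.]); LO=np.array([-161.44,-28.35,-78.24,0,-78.03,13.02,-168.23]); HI=np.array([161.44,127.94,83.42,140.83,258.03,114.36,168.23])
def dh(a,al,d,t):
    c,s=np.cos(t),np.sin(t);ca,sa=np.cos(al),np.sin(al)
    return np.array([[c,-s,0,a],[s*ca,c*ca,-sa,-d*sa],[s*sa,c*sa,ca,d*ca],[0,0,0,1]])
h=np.pi/2
X0=np.array([267,293,52.5,342.5,77.5,76,270,0,0,0,0,0,0,0],float)
def fk(q,X=None):
    X=XF if X is None else X
    d1,d3,a3,d5,a4,a6,d7=X[:7]; t=np.radians(SG*q+X[7:14]); T=np.eye(4)
    for (a,al,d),k in zip([(0,0,d1),(0,-h,0),(0,h,d3),(a3,h,0),(a4,h,d5),(0,h,0),(a6,-h,d7)],t): T=T@dh(a,al,d,k)
    return T
try: XF=np.load('xf.npy')
except Exception: XF=X0
def ik(P,Rt,q0,w=0.0,qr=None):
    qr=q0 if qr is None else qr
    def f(q):
        T=fk(q); return np.r_[(T[:3,3]-P)/1.,300*R.from_matrix(T[:3,:3].T@Rt).as_rotvec(), w*(q-qr)]
    return least_squares(f,np.clip(q0,LO+.1,HI-.1),bounds=(LO,HI))
E
cat > fit.py <<'E'
from kin import *
D=[([-82.105,22.827,2.584,88.041,-1.071,69.15,-2.905],[152.3,631.3,238.2],[[-0.972,0.235,0],[0.235,0.972,-0.002],[0,-0.002,-1]]),
([-59.6,10.9,23.3,112.8,27.2,38.7,25.9],[574.9,255.1,229.3],[[-0.858,0.14,0.495],[0.122,0.99,-0.07],[-0.5,0,-0.866]]),
([-46.5,14.7,18.8,93.8,16.9,48.5,44.9],[684.7,246.9,334.6],[[-0.857,0.123,0.5],[0.108,0.992,-0.059],[-0.503,0.003,-0.864]]),
([-35.5,14.8,16.8,92.5,-4.3,73.6,61.9],[559.4,178.8,297.9],[[-0.985,0.175,-0.003],[0.175,0.985,-0.003],[0.003,-0.004,-1.0]]),
([-28.4,13.4,35.,96.2,-7.8,73.,7.8],[560.2,-49.5,299.7],[[0.005,1.0,0],[1.0,-0.005,-0.003],[-0.003,0,-1.0]]),
([-24.4,15.7,55.3,103.3,-13.7,68.2,-57.1],[480.6,-233.6,259.8],[[0.999,-0.038,-0.002],[-0.038,-0.999,-0.001],[-0.002,0.001,-1.0]]),
([-3.2,13.8,36.8,133.2,-70.3,23.4,1.9],[475.8,-234.3,98.6],[[0.868,-0.04,0.496],[-0.035,-0.999,-0.019],[0.496,-0.001,-0.868]]),
([-13.6,15.,38.6,134.9,-77.9,13.2,-9.],[494.3,-213.4,86.7],[[0.837,-0.252,0.485],[-0.22,-0.968,-0.124],[0.5,-0.003,-0.866]])]
best=None
for sg in ([-1,1,-1,1,-1,1,-1],[-1,1,1,1,-1,1,-1],[-1,1,-1,1,1,1,-1],[-1,1,1,1,1,1,-1],[-1,1,-1,1,-1,1,1],[-1,1,1,1,1,1,1],[-1,1,-1,1,1,1,1],[-1,1,1,1,-1,1,1]):
  for o7 in (0,90,180,270):
    SG[:]=sg; x=X0.copy(); x[13]=o7
    def f(X):
        r=[]
        for q,p,Rr in D:
            T=fk(np.array(q),X); r+=[(T[:3,3]-p)/5,R.from_matrix(T[:3,:3].T@np.array(Rr)).as_rotvec()*60]
        return np.concatenate(r)
    s=least_squares(f,x,max_nfev=60,loss='soft_l1')
    if best is None or s.cost<best[0]: best=(s.cost,sg,s.x); print(s.cost,sg,s.x.round(1),np.abs(f(s.x)).max())
np.save('xf.npy',best[2]); print(best[1])
E
python3 fit.py
```

```text
373.5465045553276 [-1, 1, -1, 1, -1, 1, -1] [ 389.3  208.8  501.6  134.8   84.3 -165.2  -85.6  -46.4   28.6   54.6
  -42.6  -82.6  -25.5  -15.7] 38.18538078654927
373.5464543824056 [-1, 1, -1, 1, -1, 1, -1] [ 389.2  208.9  501.7  134.6   84.2 -165.2  -85.6  -46.3   28.6   54.6
  -42.6  -82.6  -25.5  344.3] 38.20502506817273
364.3015281625506 [-1, 1, 1, 1, -1, 1, -1] [ 443.6  560.2 -494.8 -160.4  -93.8  -17.3   17.3  -30.2  137.8  -28.3
   70.8  114.2  -66.4  149.6] 32.0144802971628
179.21370611753005 [-1, 1, 1, 1, 1, 1, -1] [ 507.5   31.9  172.7 -318.5  118.8   41.1  209.3 -605.7 -191.6 -425.8
 -164.5  185.   178.3  -89. ] 26.99793587911005
[-1, 1, 1, 1, 1, 1, -1]
```

```bash
python3 - <<'E'
s=open('kin.py').read()
a=s.index('def dh'); b=s.index('def ik')
s=s[:a]+'''
AX='zyzyzyz'
X0=np.r_[0,0,285, 0,0,210, 0,0,210, 0,0,157, 0,0,157, 0,0,106, 0,0,280, np.zeros(7), 0.]
def fk(q,X=None):
    X=XF if X is None else X
    T=np.eye(4); a=SG*q+X[21:28]
    L=X[:21].reshape(7,3)
    for i in range(7):
        A=np.eye(4); A[:3,:3]=R.from_euler(AX[i],a[i],degrees=True).as_matrix(); B=np.eye(4)
        B[:3,3]=L[i]; T=T@(B@A if i==0 else A) @ (np.eye(4) if i==0 else B)
    return T
try: XF=np.load('xf.npy')
except Exception: XF=X0
'''+s[b:]
open('kin.py','w').write(s)
f=open('fit.py').read()
a=f.index('best=None')
f=f[:a]+'''
import itertools
best=None
for s3,s5,s7,o7 in itertools.product((-1,1),(-1,1),(-1,1),(0,90,180,270)):
    SG[:]=[-1,1,s3,1,s5,1,s7]; x=X0.copy(); x[27]=o7
    def f(X):
        r=[(X-x)[:21]*.02,(X-x)[21:27]*.3]
        for q,p,Rr in D:
            T=fk(np.array(q),X); r+=[(T[:3,3]-p)/5,R.from_matrix(T[:3,:3].T@np.array(Rr)).as_rotvec()*60]
        return np.concatenate(r)
    s=least_squares(f,x,max_nfev=40)
    if best is None or s.cost<best[0]: best=(s.cost,SG.copy(),s.x,np.abs(f(s.x)[27:]).reshape(-1,6)); print(s.cost,SG)
print(best[2].round(1)); print(best[3].max(0)); np.save('xf.npy',best[2]); np.save('sg.npy',best[1])
'''
open('fit.py','w').write(f)
E
rm -f xf.npy; python3 fit.py
```

```text
3.9265360590196936 [-1.  1. -1.  1. -1.  1. -1.]
3.9265360589836336 [-1.  1. -1.  1. -1.  1. -1.]
[-4.000e-01  8.000e-01  2.821e+02  7.800e+00 -8.500e+00  2.466e+02
  3.800e+00 -1.630e+01  2.466e+02 -2.200e+00 -1.630e+01  2.372e+02
  5.000e-01 -9.000e-01  2.372e+02 -1.200e+00 -9.000e-01  7.650e+01
  9.000e-01 -8.000e-01  2.505e+02  0.000e+00  0.000e+00 -2.000e-01
  0.000e+00  1.000e-01  0.000e+00  8.980e+01  8.422e+03]
[0.12773769 0.51663017 0.18162468 0.11353819 0.09798566 0.10215263]
```

```bash
cat >> kin.py <<'E'
def jac(q):
    T=fk(q); J=np.zeros((6,7))
    for i in range(7):
        e=np.zeros(7); e[i]=.05; A=fk(q+e); J[:3,i]=(A[:3,3]-T[:3,3])/.05; J[3:,i]=R.from_matrix(A[:3,:3]@T[:3,:3].T).as_rotvec()/.05
    return J,T
def follow(q,P,Rt,k=0,qr=None,n=60,sc=300):
    q=np.array(q,float); T=fk(q); P0=T[:3,3]; w=R.from_matrix(T[:3,:3].T@Rt).as_rotvec(); R0=T[:3,:3]
    for i in range(1,n+1):
        u=i/n
        J,T=jac(q); e=np.r_[P0+u*(P-P0)-T[:3,3], R.from_matrix(R0@R.from_rotvec(u*w).as_matrix()@T[:3,:3].T).as_rotvec()]
        S=np.diag([1]*3+[sc]*3); Jp=np.linalg.pinv(S@J)
        dq=Jp@(S@e)
        if qr is not None: dq+=(np.eye(7)-Jp@(S@J))@(k*(qr-q))
        q=np.clip(q+dq,LO,HI)
    return q
E
cat > sim.py <<'E'
from kin import *
exec(open('fit.py').read().split('import itertools')[0].split('from kin import *')[1])
qs=np.array(D[0][0]); mid=(LO+HI)/2
for name,k,qr in [('none',0,None),('start.01',.01,qs),('start.03',.03,qs),('mid.01',.01,mid),('mid.03',.03,mid)]:
    print(name)
    for a,b in [(0,1),(2,3),(3,4),(4,5),(5,6)]:
        q=follow(D[a][0],np.array(D[b][1]),np.array(D[b][2]),k,qr); print('  ',(q-np.array(D[b][0])).round(1))
E
python3 sim.py
```

```text
none
   [ 1.3 -0.4 -1.3  0.3  0.6 -0.1 -0.5]
   [-0.2 -0.1  0.1  0.   0.   0.  -0.1]
   [ 0.1 -0.1 -0.1 -0.   0.1 -0.1  0. ]
   [-0.3  0.2  0.3 -0.1 -0.2  0.1  0.1]
   [ 4.3 -0.8 -4.8 -0.   1.9 -1.1 -1.5]
start.01
   [ 1.3 -0.4 -1.3  0.3  0.6 -0.1 -0.5]
   [-1.3  0.   1.5  0.  -0.3  0.   0.3]
   [-1.4  0.2  1.9 -0.  -0.5 -0.   0.6]
   [-1.4  0.8  2.  -0.1 -1.   0.2  0.9]
   [ 1.9 -0.3 -2.1 -0.   0.8 -0.5 -0.6]
start.03
   [ 1.2 -0.4 -1.3  0.3  0.6 -0.1 -0.4]
   [-2.3  0.1  2.7  0.  -0.7  0.   0.6]
   [-2.5  0.5  3.3 -0.  -0.9  0.   1. ]
   [-2.3  1.3  3.3 -0.1 -1.7  0.4  1.5]
   [-0.6  0.2  0.8 -0.  -0.3  0.4  0.3]
mid.01
   [ 21.1  -1.1 -23.8   0.1   6.7   2.3  -5.6]
   [ 16.8  -0.6 -20.9  -0.3   5.5   0.3  -5. ]
   [ 16.5  -1.9 -20.2  -0.1   5.   -0.2  -4.6]
   [ 16.1  -4.3 -20.8  -0.    6.9  -0.7  -6.9]
   [ 18.1  -2.4 -20.4  -0.1   7.9  -4.4  -6.8]
mid.03
   [ 39.4  -0.5 -44.3  -0.3  11.7   4.6  -9.6]
   [ 32.7   0.4 -40.6  -0.6  10.7   0.9  -9.6]
   [ 30.8  -2.3 -37.1  -0.4   8.5   0.   -7.9]
   [ 30.7  -5.8 -38.1  -0.1  10.7  -0.8 -10.7]
   [ 33.   -2.9 -36.7  -0.3  15.   -7.1 -13.3]
```

```bash
cat > plan.py <<'E'
from kin import *
def wp(C,psi,hz,tilt=-30):
    "TCP pose with mould-block centre over C, face down (if tilt=-30), rim hz above counter"
    Rt=tool(psi,tilt); a=np.radians(psi); d=np.array([np.cos(a),np.sin(a),0])
    G=np.r_[C,hz+30]+82*d; return G+11*Rt[:,2],Rt
def run(q,ws,n=25):
    m=99
    for P,Rt in ws:
        for f in (0,):
            q2=follow(q,P,Rt,n=n); m=min(m,(np.minimum(q2-LO,HI-q2)).min()); 
            T=fk(q2); err=np.linalg.norm(T[:3,3]-P); q=q2
            if err>3: return q,-1
    return q,m
E
python3 - <<'E'
from plan import *
q0=np.array(robot.read_state()['joint_positions']); C=np.array([555,-238.])
res=[]
for psi in range(-290,-59,20):
    V,_=wp(C,psi,0); 
    for mid in (None,(560,-50,300),(600,-150,320),(480,-234,260)):
      ws=[wp(C,-195,130)]
      psis=[-195] ; step=np.linspace(-195,psi,max(2,int(abs(psi+195)/45)+2))
      base=np.array(mid) if mid else np.array([V[0],V[1],300])
      ws+= [(base,tool(p,0)) for p in step]
      ws+=[(np.array([V[0],V[1],260]),tool(psi,0)),wp(C,psi,90),wp(C,psi,18)]
      q,m=run(q0,ws); res.append((m,psi,mid,q.round(0)))
for r in sorted(res,key=lambda r:-r[0])[:10]: print(r)
E
```

```text
(np.float64(5.060860842304763), -150, None, array([ 13.,  33.,  35., 120., -71.,  50.,  39.]))
(np.float64(5.060860842304763), -150, (560, -50, 300), array([ 11.,  33.,  36., 120., -72.,  51.,  39.]))
(np.float64(5.060860842304763), -150, (600, -150, 320), array([ 12.,  33.,  35., 120., -72.,  50.,  39.]))
(np.float64(5.060860842304763), -150, (480, -234, 260), array([ 12.,  33.,  35., 120., -72.,  50.,  39.]))
(np.float64(5.060860842304763), -130, None, array([ 18.,  38.,  32., 108., -60.,  61.,  46.]))
(np.float64(5.060860842304763), -130, (560, -50, 300), array([ 16.,  39.,  35., 108., -62.,  62.,  47.]))
(np.float64(5.060860842304763), -130, (600, -150, 320), array([ 17.,  39.,  33., 108., -61.,  61.,  47.]))
(np.float64(5.060860842304763), -130, (480, -234, 260), array([ 17.,  39.,  33., 108., -61.,  61.,  47.]))
(np.float64(5.060860842304763), -110, None, array([ 21.,  44.,  28.,  95., -50.,  70.,  53.]))
(np.float64(5.060860842304763), -110, (560, -50, 300), array([ 18.,  45.,  33.,  95., -53.,  72.,  55.]))
```

```bash
python3 - <<'E'
from plan import *
s=robot.read_state(); q=np.array(s['joint_positions']); C=np.array([553.,-268.]); psi=-92.4
V,_=wp(C,psi,0)
ws=[(np.array([500,-215,230]),tool(-195,-10)),(np.array([540,-250,270]),tool(-145,0)),(np.array([V[0],V[1],270]),tool(psi,0)),wp(C,psi,60),wp(C,psi,19)]
for w in ws:
    q,m=run(q,[w]); print(m,q.round(0),w[0].round(0))
rel(*ws[0])
E
```

```text
5.626063433456935 [-43.  22.  78. 112. -30.  57. -58.] [ 500 -215  230]
25.986912517602953 [-21.  26.  57.  94. -22.  73. -15.] [ 540 -250  270]
40.101564686172566 [ -2.  28.  43.  86. -19.  74.  41.] [ 550. -344.  270.]
31.414324872882403 [ 23.  48.  28.  81. -42.  83.  60.] [ 550. -344.   80.]
34.32264452357458 [ 23.  51.  27.  81. -43.  80.  61.] [ 550. -344.   39.]
offset [0.0768, -0.0003, -0.1211] dr [-0.005, -0.3495, 0.0057] rows 3.4
```

```bash
python3 - <<'E'
from plan import *
s=robot.read_state(); q0=np.array(s['joint_positions']); C=np.array([553.,-268.]); psi=-92.4
for A in ([wp([565,-245],-165,110),wp([560,-255],-130,120),wp(C,psi,100)],[wp([565,-245],-150,130,-20),wp(C,psi,100)],[wp([565,-245],-170,100),wp([565,-245],-140,140,-15),wp(C,psi,100)]):
    q=q0
    for w in A:
        q,m=run(q,[w]); print(round(m,1),q.round(0),w[0].round(0))
    print()
rel(*wp([565,-245],-165,110))
E
```

```text
16.4 [  2.  18.  41. 124. -62.  42.  13.] [ 491. -265.  130.]
26.0 [ 16.  31.  35. 103. -52.  68.  37.] [ 511. -314.  140.]
28.7 [ 23.  45.  28.  80. -40.  86.  57.] [ 550. -344.  120.]

28.6 [ -0.  23.  44. 112. -45.  53.   9.] [ 497. -284.  150.]
29.0 [ 23.  45.  27.  80. -40.  85.  57.] [ 550. -344.  120.]

13.6 [ -0.  17.  41. 126. -64.  37.  10.] [ 490. -258.  120.]
34.6 [  0.  25.  44. 106. -38.  59.  12.] [ 504. -296.  159.]
29.2 [ 24.  45.  26.  80. -39.  85.  57.] [ 550. -344.  120.]

offset [0.0305, 0.0504, -0.0331] dr [0.256, -0.0012, -0.4487] rows 4.1
```

Directly turning over the board works and keeps clear of the joint limits. Going with the first variant.

>>> send_rows(
  moves=[
    {"offset": [0.004,0.004,-0.008],"dr": [0.01,0,-0.02],"gripper": 0.015},
    {"offset": [0.01,0.012,-0.018],"dr": [0.05,0,-0.09],"gripper": 0.015},
    {"offset": [0.016,0.022,-0.025],"dr": [0.1,0,-0.18],"gripper": 0.015},
    {"offset": [0.022,0.032,-0.03],"dr": [0.155,0,-0.27],"gripper": 0.015},
    {"offset": [0.027,0.042,-0.033],"dr": [0.21,0,-0.36],"gripper": 0.015},
    {"offset": [0.03,0.049,-0.033],"dr": [0.246,0,-0.43],"gripper": 0.015},
    {"offset": [0.0305,0.05,-0.033],"dr": [0.256,0,-0.449],"gripper": 0.015},
    {"offset": [0.0305,0.05,-0.033],"dr": [0.256,0,-0.449],"gripper": 0.015},
  ],
)

```text
t: 11.02
ee_pos: [488.5, -271.1, 130.9]
tcp_rot: [[0.839, 0.248, 0.485], [0.217, -0.969, 0.12], [0.5, 0.005, -0.866]]
wrist_force: [-0.2, 0.2, -3.4]
width: 24.6
grip_force: 99.2
```

```bash
python3 - <<'E'
from plan import *
s=robot.read_state(); print(np.round(s['joint_positions'],1),s['ee_pos'])
rel(*wp([553,-268],-92.4,60))
E
```

```text
[  2.   17.8  41.9 123.9 -61.9  41.5  13.1] [ 488.51410745 -271.09710653  130.85257075]
offset [0.0103, 0.086, 0.0646] dr [0.6425, 0.0033, -1.1051] rows 10.2
```

>>> send_rows(
  moves=[
    {"offset": [0.001,0.004,0.002],"dr": [0.02,0,-0.034],"gripper": 0.015},
    {"offset": [0.002,0.012,0.007],"dr": [0.07,0,-0.12],"gripper": 0.015},
    {"offset": [0.003,0.02,0.013],"dr": [0.125,0,-0.215],"gripper": 0.015},
    {"offset": [0.004,0.027,0.019],"dr": [0.18,0,-0.31],"gripper": 0.015},
    {"offset": [0.005,0.034,0.025],"dr": [0.235,0,-0.405],"gripper": 0.015},
    {"offset": [0.005,0.041,0.031],"dr": [0.29,0,-0.5],"gripper": 0.015},
    {"offset": [0.006,0.048,0.037],"dr": [0.346,0,-0.595],"gripper": 0.015},
    {"offset": [0.007,0.055,0.042],"dr": [0.401,0,-0.69],"gripper": 0.015},
    {"offset": [0.008,0.062,0.047],"dr": [0.456,0,-0.785],"gripper": 0.015},
    {"offset": [0.009,0.069,0.052],"dr": [0.512,0,-0.88],"gripper": 0.015},
    {"offset": [0.009,0.076,0.057],"dr": [0.567,0,-0.975],"gripper": 0.015},
    {"offset": [0.01,0.082,0.062],"dr": [0.616,0,-1.06],"gripper": 0.015},
    {"offset": [0.01,0.086,0.065],"dr": [0.642,0.003,-1.105],"gripper": 0.015},
    {"offset": [0.01,0.086,0.065],"dr": [0.642,0.003,-1.105],"gripper": 0.015},
  ],
)

```text
t: 12.18
ee_pos: [552.0, -340.5, 77.4]
tcp_rot: [[0.032, 0.999, 0.018], [0.865, -0.036, 0.5], [0.501, -0.0, -0.866]]
wrist_force: [0.1, 0.8, -2.8]
width: 24.9
grip_force: 99.2
```

```bash
python3 - <<'E'
from plan import *
s=robot.read_state(); print(np.round(s['joint_positions'],1),s['ee_pos'],s['wrist_force'])
Rt=np.array(s['tcp_rot']); print(Rt.round(3).tolist(),'up',Rt.T@[0,0,1])
Mw=Rt@(tool(0,-30).T@Rm(0,90)); o=s['ee_pos']-11*Rt[:,2]-Mw@[-10,0,132]; print(Mw[:,0],o,'rim z',(o+Mw@[20,0,0])[2],(o+Mw@[20,0,100])[2])
P=[]
for c in ['scene','top']:
    g=grab_frame(c); im=g['frame'][:,:,::-1].copy()
    overlay(im,lambda P:proj(g,P),PARTS,o,Mw,(0,0,255))
    overlay(im,lambda P:proj(g,P),[box(-75,75,-110,110,0,20)],[553.6,-239.1,0],Rm(-2.4,0),(0,255,0))
    cr=im[130:290,120:320] if c=='scene' else im[100:260,380:580]
    P.append(cv2.resize(cr,(500,400),interpolation=cv2.INTER_CUBIC))
cv2.imwrite('pics/m2.png',cv2.resize(np.hstack(P),(800,320)))
E
```

```text
[ 22.3  46.3  27.8  83.4 -41.2  81.7  60.5] [ 552.02603245 -340.46959186   77.35587027] [ 0.0599517   0.82438679 -2.79222817]
[[0.032, 0.999, 0.018], [0.865, -0.036, 0.5], [0.501, -0.0, -0.866]] up [ 5.00807464e-01 -1.89673447e-04 -8.65558691e-01]
[-1.55533981e-04  9.38937403e-04 -9.99999547e-01] [ 556.63940778 -214.05335624   77.00012895] rim z 57.00013800507277 56.906873957874865
```

View pics/m2.png

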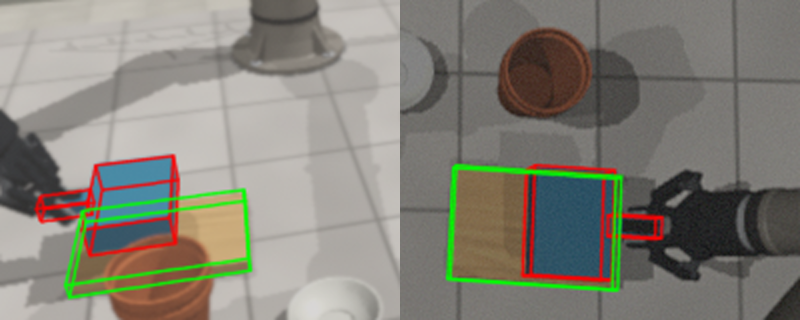

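The mould is level and face down, the rim about 37 mm above the board, with the block fully over the board's right part (top crop (570,225)). First knock at about 0.19 m/s.

>>> send_rows(
  moves=[
    {"offset": [-0.005,0,0.0087],"dr": [0,0,0],"gripper": 0.015},
    {"offset": [-0.0125,0,0.0217],"dr": [0,0,0],"gripper": 0.015},
    {"offset": [-0.0205,0,0.0355],"dr": [0,0,0],"gripper": 0.015},
    {"offset": [-0.014,0,0.0242],"dr": [0,0,0],"gripper": 0.015},
    {"offset": [-0.01,0,0.0173],"dr": [0,0,0],"gripper": 0.015},
    {"offset": [-0.01,0,0.0173],"dr": [0,0,0],"gripper": 0.015},
  ],
)

```text
t: 12.78
ee_pos: [550.2, -342.3, 60.9]
tcp_rot: [[0.034, 0.999, 0.021], [0.864, -0.041, 0.501], [0.501, 0.001, -0.865]]
wrist_force: [0.4, -0.1, -0.5]
width: 24.9
grip_force: 104.0
```

```bash
cat > chk.py <<'E'
from plan import *
import sys
s=robot.read_state(); print(np.array(s['ee_pos']).round(1),np.round(s['wrist_force'],2),np.round(s['wrist_torque'],3))
Rt=np.array(s['tcp_rot']); Mw=Rt@(tool(0,-30).T@Rm(0,90)); o=s['ee_pos']-11*Rt[:,2]-Mw@[-10,0,132]; print('rim z',(o+Mw@[20,0,0])[2].round(1))
g=grab_frame('scene'); im=g['frame'][:,:,::-1].copy()
print([(np.round(d['at']).tolist(),round(d['confidence'],2)) for d in nets.recognise('scene','bar_a_center')])
c1=cv2.resize(im[130:290,120:320].copy(),(500,400),interpolation=cv2.INTER_CUBIC)
g2=grab_frame('wrist'); c2=cv2.resize(g2['frame'][:,:,::-1],(640,400))
if len(sys.argv)>1: cv2.imwrite(sys.argv[1],cv2.resize(np.hstack([c1,c2]),(800,281)))
E
python3 chk.py pics/k1.png
```

```text
[ 550.2 -342.3   60.9] [ 0.35 -0.08 -0.45] [-0.801  0.043 -0.042]
rim z 40.6
[]
```

View pics/k1.png

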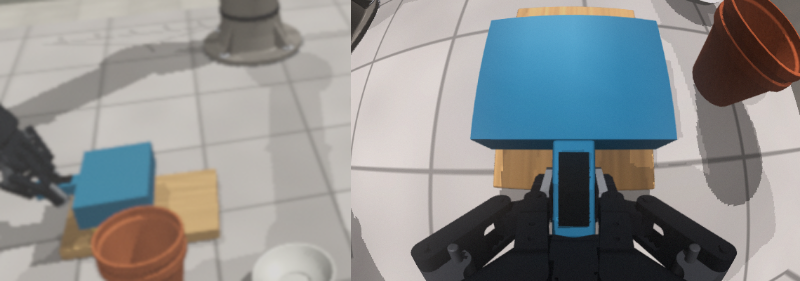

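>>> send_rows(
  moves=[
    {"offset": [0.005,0,-0.0087],"dr": [0,0,0],"gripper": 0.015},
    {"offset": [-0.003,0,0.0052],"dr": [0,0,0],"gripper": 0.015},
    {"offset": [-0.0115,0,0.02],"dr": [0,0,0],"gripper": 0.015},
    {"offset": [-0.004,0,0.007],"dr": [0,0,0],"gripper": 0.015},
    {"offset": [0,0,0],"dr": [0,0,0],"gripper": 0.015},
    {"offset": [0,0,0],"dr": [0,0,0],"gripper": 0.015},
    {"offset": [0,0,0],"dr": [0,0,0],"gripper": 0.015},
    {"offset": [0,0,0],"dr": [0,0,0],"gripper": 0.015},
  ],
)

```text
t: 13.6
ee_pos: [549.6, -341.6, 58.9]
tcp_rot: [[0.035, 0.999, 0.019], [0.864, -0.04, 0.501], [0.502, -0.001, -0.865]]
wrist_force: [-0.5, 0.3, -0.8]
width: 24.8
grip_force: 108.1
```

```bash
python3 chk.py
```

```text
[ 549.6 -341.6   58.9] [-0.51  0.25 -0.84] [-0.819 -0.032  0.002]
rim z 38.7
[([588.0, -269.0, 43.0], 0.61)]
```

>>> send_rows(
  moves=[
    {"offset": [0.002,0,-0.0035],"dr": [0,0,0],"gripper": 0.015},
    {"offset": [0.004,0,-0.007],"dr": [0,0,0],"gripper": 0.015},
    {"offset": [0.006,0,-0.0104],"dr": [0,0,0],"gripper": 0.015},
    {"offset": [0.006,0,-0.0104],"dr": [0,0,0],"gripper": 0.015},
    {"offset": [0.006,0,-0.0104],"dr": [0,0,0],"gripper": 0.015},
  ],
)

```text
t: 14.17
ee_pos: [549.7, -342.0, 71.2]
tcp_rot: [[0.035, 0.999, 0.02], [0.864, -0.04, 0.501], [0.502, -0.0, -0.865]]
wrist_force: [0.5, -0.4, -1.4]
width: 24.9
grip_force: 108.1
```

```bash
python3 chk.py; python3 - <<'E'
from plan import *
s=robot.read_state()
for c in ['scene','wrist','top']:
    g=grab_frame(c)
    for d in nets.trace(c,'bar_a'):
        v,u=np.nonzero(d['pixels']); print(c,round(d['confidence'],2),len(u),u.min(),u.max(),v.min(),v.max())
    im=g['frame'].astype(int)
    if c=='scene': # cream/orange pixels in the gap
        hsv=cv2.cvtColor(g['frame'],cv2.COLOR_RGB2HSV)
        for x in (520,553,588): print(x,proj(g,[[x,-268,20],[x+0,-220,44]]).round(0).tolist())
        T=g['frame'][215:275:2,165:215:4]; print('\n'.join(' '.join('%02x%02x%02x'%tuple(p) for p in r) for r in T[::2]))
E
```

```text
[ 549.7 -342.    71.2] [ 0.48 -0.37 -1.44] [-0.781  0.056 -0.009]
rim z 51.0
[([584.0, -279.0, 42.0], 0.54)]
scene 0.73 215 185 210 227 244
scene 0.61 328 170 205 242 263
520 [[190.0, 241.0], [206.0, 231.0]]
553 [[189.0, 248.0], [207.0, 238.0]]
588 [[189.0, 257.0], [207.0, 246.0]]
417890 417890 407890 417890 427990 417890 437990 417289 427289 447389 c5c1bc c1beb8 bcb7b3
407990 40778f 40788f 427991 417890 41788f 406c81 407086 417288 4c768b bdb9b4 bfbcb7 c1bcb7
407890 417990 417990 407990 41748b 3d697d 3a5c6d 3f687d 417188 5e7d8f bdb9b5 bfbab5 c0bbb6
3f778f 3e778f 40778f 3e6d83 395d6f 385767 3a5969 3a5868 3e6a7f 778788 d1c291 c6b893 c0bbb5
3f768e 3e768e 385f71 375768 375868 385868 385868 395868 395868 94957d d4bf78 bda968 c2a476
396579 355768 375767 365666 385767 385867 395767 415b68 9b906a c6b16b c8b26c b29d60 caab7b
355666 365667 365667 355666 375768 3e5967 9a906b c3ae6c bfaa69 b9a565 ac995d a48f58 c4a576
365667 355667 375767 385666 61665c a8955b b19c5e c2af6a c1ab68 c6b16b b19c5e a18a5a b6986c
375767 365667 5c6361 85754a 897849 c6b16b c6b06b c5ae6a bfa363 b38d58 a6794f ae815b b69066
716b61 987e5a 8c794c 897849 9a8751 bea262 a46f49 86533c 7f513a 84533b 83513b 80503c 7e513c
80694c 917755 8b784a 8b794a a16d48 8c573e 9c6043 af6e4a 9d6145 8d583d 84523a 83533c 84533c
7a6347 7a6447 988551 a26947 90583e b6724d 995f42 915a40 8e593e 82513b 82523b 83523c 80513b
7a6448 7a6447 a6774d 8c563c b16d4b 965c40 965d3f 945c40 8d573d 81503a 83513b 82513a 7f5039
866d4e 836b4d ac6d4b b06e4b 93593e 955c3e 955b40 955c3f 86533c 80503a 84523b 83523c 80513c
947a56 8c7352 af6e4a 9e6245 92593e 965c41 975e42 965d41 7d4c37 7f4f39 815039 84523b 82523a
top 0.6 209 439 449 214 235
top 0.42 821 231 299 133 148
```

Both bars are now detected on the board, and the wrist force (1.4 N) fits an empty mould. I'll lift clear and check the bars before placing the mould.

```bash
python3 - <<'E'
from plan import *
s=robot.read_state(); q=np.array(s['joint_positions'])
for w in [wp([553,-266],-92.4,130),wp([560,-100],-92.4,130),wp([560,35],-92.4,60),wp([560,35],-92.4,0)]:
    q,m=run(q,[w]); print(round(m,1),q.round(0),w[0].round(0))
rel(*wp([553,-266],-92.4,130)); rel(*wp([560,35],-92.4,130))
E
```

```text
26.3 [ 22.  43.  29.  79. -40.  88.  56.] [ 550. -342.  150.]
36.9 [  8.  33.  28.  95. -41.  77.  49.] [ 557. -176.  150.]
31.1 [ -2.  32.  24. 106. -47.  64.  46.] [557. -41.  80.]
27.4 [ -0.  38.  21. 107. -51.  59.  51.] [557. -41.  20.]
offset [0.0396, 0.0003, -0.0694] dr [-0.002, -0.0026, 0.0007] rows 1.9
offset [0.2999, -0.0048, 0.0818] dr [-0.002, -0.0026, 0.0007] rows 7.5
```

>>> send_rows(
  moves=[
    {"offset": [0.005,0,-0.009],"dr": [0,0,0],"gripper": 0.015},
    {"offset": [0.01,0,-0.017],"dr": [0,0,0],"gripper": 0.015},
    {"offset": [0.018,0,-0.031],"dr": [0,0,0],"gripper": 0.015},
    {"offset": [0.026,0,-0.045],"dr": [0,0,0],"gripper": 0.015},
    {"offset": [0.034,0,-0.059],"dr": [0,0,0],"gripper": 0.015},
    {"offset": [0.04,0,-0.069],"dr": [0,0,0],"gripper": 0.015},
    {"offset": [0.04,0,-0.069],"dr": [0,0,0],"gripper": 0.015},
  ],
)

```text
t: 15.2
ee_pos: [550.9, -343.3, 154.7]
tcp_rot: [[0.033, 0.999, 0.024], [0.866, -0.04, 0.498], [0.499, 0.004, -0.867]]
wrist_force: [0.5, -0.4, -1.6]
width: 24.6
grip_force: 108.1
```

```bash
cat > bars.py <<'E'
from plan import *
s=robot.read_state(); print(np.array(s['ee_pos']).round(1),np.round(s['wrist_force'],2))
for c in ['scene','top']:
    g=grab_frame(c)
    print(c,[(np.round(d['at']).tolist(),round(d['confidence'],2)) for d in nets.recognise(c,'bar_a_center')])
    for d in nets.trace(c,'bar_a'):
        v,u=np.nonzero(d['pixels']); print('  ',round(d['confidence'],2),len(u),u.min(),u.max(),v.min(),v.max())
E
python3 bars.py; python3 -c "
from plan import *
rel(*wp([560,35],-92.4,110))"
```

```text
[ 550.9 -343.3  154.7] [ 0.5  -0.4  -1.57]
scene [([582.0, -279.0, 46.0], 0.82)]
   0.62 485 177 210 227 244
   0.58 283 171 205 242 262
   0.19 1840 152 244 226 277
top [([588.0, -242.0, 44.0], 0.73), ([758.0, -46.0, 17.0], 0.21)]
   0.86 432 439 459 213 236
   0.74 2341 404 487 183 244
   0.6 347 444 460 190 211
offset [0.2497, -0.0043, 0.1672] dr [-0.0034, -0.0037, 0.0] rows 7.2
```

>>> send_rows(
  moves=[
    {"offset": [0.01,0,0.006],"dr": [0,0,0],"gripper": 0.015},
    {"offset": [0.03,0,0.02],"dr": [0,0,0],"gripper": 0.015},
    {"offset": [0.054,-0.001,0.036],"dr": [0,0,0],"gripper": 0.015},
    {"offset": [0.08,-0.001,0.053],"dr": [0,0,0],"gripper": 0.015},
    {"offset": [0.106,-0.002,0.071],"dr": [0,0,0],"gripper": 0.015},
    {"offset": [0.132,-0.002,0.088],"dr": [0,0,0],"gripper": 0.015},
    {"offset": [0.158,-0.003,0.106],"dr": [0,0,0],"gripper": 0.015},
    {"offset": [0.184,-0.003,0.123],"dr": [0,0,0],"gripper": 0.015},
    {"offset": [0.21,-0.004,0.141],"dr": [0,0,0],"gripper": 0.015},
    {"offset": [0.232,-0.004,0.155],"dr": [0,0,0],"gripper": 0.015},
    {"offset": [0.246,-0.004,0.165],"dr": [-0.003,-0.004,0],"gripper": 0.015},
    {"offset": [0.25,-0.004,0.167],"dr": [-0.003,-0.004,0],"gripper": 0.015},
    {"offset": [0.25,-0.004,0.167],"dr": [-0.003,-0.004,0],"gripper": 0.015},
  ],
)

```text
t: 16.58
ee_pos: [556.9, -39.4, 131.4]
tcp_rot: [[0.033, 0.999, 0.019], [0.866, -0.038, 0.499], [0.5, 0.0, -0.866]]
wrist_force: [-0.3, -0.0, -1.4]
width: 24.9
grip_force: 108.1
```

```bash
python3 bars.py; python3 - <<'E'
from plan import *
from scipy.optimize import minimize
s=robot.read_state(); print(np.round(s['joint_positions'],1))
Rt=np.array(s['tcp_rot']); Mw=Rt@(tool(0,-30).T@Rm(0,90)); G=s['ee_pos']-11*Rt[:,2]; print('x_m',Mw[:,0].round(3),'rim z',(G+Mw@[30,0,-132])[2])
# in-hand pitch (about mould y) from the camera masks
gs={};ms={}
for c in ['scene','top']:
    gs[c]=grab_frame(c)
    for d in nets.trace(c,'mould'):
        v,u=np.nonzero(d['pixels']); t=proj(gs[c],[G+Mw@[10,0,-80]])[0]
        if np.hypot(u.mean()-t[0],v.mean()-t[1])<25 and c not in ms: ms[c]=d['pixels'].astype(np.float32)
print(list(ms))
def f(p):
    e=0;M=Mw@R.from_euler('y',p[0],degrees=True).as_matrix()
    for c in ms:
        S=sil(gs[c],PARTS[:1],G+M@[10,0,-132]+p[1:4],M); e+=1-np.minimum(S,ms[c]).sum()/np.maximum(S,ms[c]).sum()
    return e+.0005*np.sum(p[1:4]**2)
x=np.zeros(4); r=minimize(f,x,method='Nelder-Mead',options=dict(initial_simplex=np.vstack([x,np.diag([6,4,4,4])]))); print(r.x.round(1),r.fun,f(x))
rel(s['ee_pos']-np.array([0,0,100]),Rt)
E
```

```text
[556.9 -39.4 131.4] [-0.34 -0.   -1.38]
scene [([585.0, -280.0, 43.0], 0.7), ([592.0, 16.0, 181.0], 0.25)]
   0.66 432 178 209 227 244
   0.51 314 172 206 242 260
top []
   0.71 269 440 459 219 235
[ -2.9  27.7  25.2 105.8 -43.8  67.2  42.5]
x_m [ 0.001 -0.003 -1.   ] rim z 110.7012574393217
['scene', 'top']
[26.8 -0.9 -2.8  0.9] 0.2198105025562138 0.7788609862327576
offset [-0.0509, -0.0, 0.0861] dr [-0.001, -0.0008, 0.0014] rows 2.4
```

```bash
python3 - <<'E'
from plan import *
P=[]
for c,(r,k) in {'scene':((90,290),(140,340)),'top':((90,290),(320,520))}.items():
    g=grab_frame(c); P.append(cv2.resize(g['frame'][r[0]:r[1],k[0]:k[1],::-1],(400,400),interpolation=cv2.INTER_CUBIC))
cv2.imwrite('pics/last.png',np.hstack(P))
E
```

```text
(no output)
```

View pics/last.png

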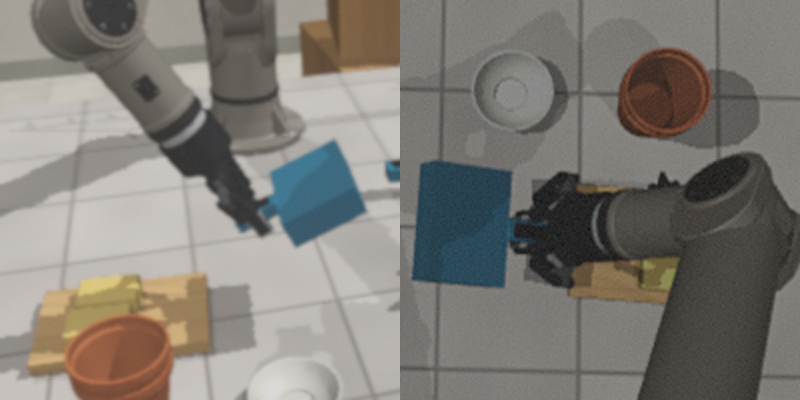

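The left (scene) half shows both soap bars lying flat on the board, at (110,290) and (100,318). The empty mould in the gripper at (320,195) has pivoted about 27° in the grip. I compensate with the tool tilt before laying it down.

```bash
python3 - <<'E'
from plan import *
s=robot.read_state(); q=np.array(s['joint_positions'])
for w in [wp([560,35],-92.4,60,-3),wp([560,35],-92.4,8,-3),wp([560,35],-92.4,0,-3)]:
    q,m=run(q,[w]); print(round(m,1),q.round(0),w[0].round(0))
rel(*wp([560,35],-92.4,40,-3))
E
```

```text
31.4 [-24.  28.  34. 109. -24.  49.  20.] [557. -46.  79.]
30.1 [-22.  33.  31. 111. -28.  44.  23.] [557. -46.  27.]
30.0 [-21.  33.  30. 111. -28.  43.  24.] [557. -46.  19.]
offset [-0.0398, -0.0009, 0.0607] dr [0.0014, -0.4697, 0.0001] rows 3.8
```

>>> send_rows(
  moves=[
    {"offset": [-0.003,0,0.004],"dr": [0,-0.05,0],"gripper": 0.015},
    {"offset": [-0.01,0,0.014],"dr": [0,-0.14,0],"gripper": 0.015},
    {"offset": [-0.018,0,0.026],"dr": [0,-0.23,0],"gripper": 0.015},
    {"offset": [-0.026,0,0.039],"dr": [0,-0.32,0],"gripper": 0.015},
    {"offset": [-0.033,-0.001,0.05],"dr": [0,-0.4,0],"gripper": 0.015},
    {"offset": [-0.038,-0.001,0.058],"dr": [0,-0.45,0],"gripper": 0.015},
    {"offset": [-0.04,-0.001,0.061],"dr": [0,-0.47,0],"gripper": 0.015},
    {"offset": [-0.04,-0.001,0.061],"dr": [0,-0.47,0],"gripper": 0.015},
  ],
)

```text
t: 17.85
ee_pos: [555.8, -43.9, 57.8]
tcp_rot: [[0.038, 0.999, 0.001], [0.998, -0.038, 0.053], [0.053, -0.001, -0.999]]
wrist_force: [-0.3, 0.7, -1.0]
width: 25.0
grip_force: 108.1
```

```bash
cat > pitch.py <<'E'
from plan import *
from scipy.optimize import minimize
s=robot.read_state(); print(np.round(s['joint_positions'],1),np.round(s['ee_pos'],1),np.round(s['wrist_force'],1))
Rt=np.array(s['tcp_rot']); G=s['ee_pos']-11*Rt[:,2]
Mw=Rt@(tool(0,-3).T@Rm(0,90))
gs={};ms={}
for c in ['scene','top']:
    gs[c]=grab_frame(c)
    for d in nets.trace(c,'mould'):
        v,u=np.nonzero(d['pixels']); t=proj(gs[c],[G+Mw@[10,0,-80]])[0]
        if np.hypot(u.mean()-t[0],v.mean()-t[1])<25 and c not in ms: ms[c]=d['pixels'].astype(np.float32)
def f(p,cs=ms):
    e=0;M=Mw@R.from_euler('y',p[0],degrees=True).as_matrix()
    for c in cs:
        S=sil(gs[c],PARTS[:1],G+M@[10,0,-132]+p[1:4],M); e+=1-np.minimum(S,ms[c]).sum()/np.maximum(S,ms[c]).sum()
    return e+.0005*np.sum(p[1:4]**2)
x=np.zeros(4); r=minimize(f,x,method='Nelder-Mead',options=dict(initial_simplex=np.vstack([x,np.diag([6,4,4,4])]))); print(list(ms),r.x.round(1),r.fun,f(x))
M=Mw@R.from_euler('y',r.x[0],degrees=True).as_matrix(); o=G+M@[10,0,-132]
print('rim corners z',[(o+M@np.array([20,y,z])).round(0)[2] for y in(-68,68) for z in (0,100)], 'centre',(o+M@[20,0,50]).round(0))
E
python3 pitch.py
```

```text
[-23.7  29.4  32.9 111.  -25.8  46.9  21.8] [555.8 -43.9  57.8] [-0.3  0.7 -1. ]
['scene', 'top'] [ 0.4  0.3 -3.  -0. ] 0.2087641548997296 0.23100566864013672
rim corners z [np.float64(40.0), np.float64(39.0), np.float64(40.0), np.float64(39.0)] centre [559.  38.  39.]
```

>>> send_rows(
  moves=[
    {"offset": [0,0,0.008],"dr": [0,0,0],"gripper": 0.015},
    {"offset": [-0.001,0,0.017],"dr": [0,0,0],"gripper": 0.015},
    {"offset": [-0.0015,0,0.026],"dr": [0,0,0],"gripper": 0.015},
    {"offset": [-0.002,0,0.031],"dr": [0,0,0],"gripper": 0.015},
    {"offset": [-0.002,0,0.034],"dr": [0,0,0],"gripper": 0.015},
    {"offset": [-0.002,0,0.036],"dr": [0,0,0],"gripper": 0.015},
    {"offset": [-0.002,0,0.037],"dr": [0,0,0],"gripper": 0.015},
    {"offset": [-0.002,0,0.037],"dr": [0,0,0],"gripper": 0.015},
  ],
)

```text
t: 18.72
ee_pos: [556.6, -46.1, 21.5]
tcp_rot: [[0.042, 0.999, 0.003], [0.998, -0.042, 0.052], [0.052, 0.001, -0.999]]
wrist_force: [0.0, -0.0, -1.1]
width: 25.0
grip_force: 108.2
```

>>> send_rows(
  moves=[
    {"offset": [0,0,0.001],"dr": [0,0,0],"gripper": 0.015},
    {"offset": [0,0,0.002],"dr": [0,0,0],"gripper": 0.015},
    {"offset": [0,0,0.003],"dr": [0,0,0],"gripper": 0.015},
    {"offset": [0,0,0.003],"dr": [0,0,0],"gripper": 0.015},
  ],
)

```text
t: 19.05
ee_pos: [556.9, -46.2, 19.1]
tcp_rot: [[0.042, 0.999, 0.004], [0.998, -0.042, 0.052], [0.052, 0.002, -0.999]]
wrist_force: [0.1, -0.8, -0.1]
width: 24.8
grip_force: 108.5
```

>>> send_rows(
  moves=[
    {"offset": [0,0,0],"dr": [0,0,0],"gripper": 0.03},
    {"offset": [0,0,0],"dr": [0,0,0],"gripper": 0.04},
    {"offset": [0,0,0],"dr": [0,0,0],"gripper": 0.055},
    {"offset": [0,0,0],"dr": [0,0,0],"gripper": 0.07},
    {"offset": [0,0,0],"dr": [0,0,0],"gripper": 0.07},
    {"offset": [0,0,0],"dr": [0,0,0],"gripper": 0.07},
  ],
)

```text
t: 19.55
ee_pos: [556.6, -46.0, 18.7]
tcp_rot: [[0.042, 0.999, 0.004], [0.998, -0.042, 0.052], [0.052, 0.001, -0.999]]
wrist_force: [0.6, -0.2, 0.2]
width: 70.1
grip_force: 0.0
```

>>> send_rows(
  moves=[
    {"offset": [0,0,-0.01],"dr": [0,0,0],"gripper": 0.07},
    {"offset": [0,0,-0.025],"dr": [0,0,0],"gripper": 0.07},
    {"offset": [0,0,-0.05],"dr": [0,0,0],"gripper": 0.07},
    {"offset": [0,0,-0.08],"dr": [0,0,0],"gripper": 0.07},
    {"offset": [0,0,-0.11],"dr": [0,0,0],"gripper": 0.07},
    {"offset": [0,0,-0.14],"dr": [0,0,0],"gripper": 0.07},
    {"offset": [0,0,-0.17],"dr": [0,0,0],"gripper": 0.07},
    {"offset": [0,0,-0.2],"dr": [0,0,0],"gripper": 0.07},
    {"offset": [0,0,-0.2],"dr": [0,0,0],"gripper": 0.07},
  ],
)

```text
t: 20.3
ee_pos: [559.4, -58.1, 225.3]
tcp_rot: [[0.042, 0.999, 0.016], [0.998, -0.043, 0.052], [0.053, 0.013, -0.999]]
wrist_force: [1.3, -0.6, 0.4]
width: 70.1
grip_force: 0.0
```

```bash
python3 - <<'E'
from plan import *
from scipy.optimize import minimize
s=robot.read_state(); print(s['t'],np.round(s['ee_pos'],1),s['width'],np.round(s['wrist_force'],1))
gs={};ms={}
t0=np.array([559,38,20.])
for c in ['scene','top']:
    gs[c]=grab_frame(c)
    for d in nets.trace(c,'mould'):
        v,u=np.nonzero(d['pixels']); t=proj(gs[c],[t0])[0]
        if np.hypot(u.mean()-t[0],v.mean()-t[1])<30 and c not in ms: ms[c]=d['pixels'].astype(np.float32)
    for l in ['bar_a','dish','brush','pots','rack']:
        for d in nets.trace(c,l)[:2]:
            v,u=np.nonzero(d['pixels']); print(c,l,round(d['confidence'],2),len(u),u.min(),u.max(),v.min(),v.max())
print(list(ms))
def f(p):
    e=0;M=Rm(p[0],p[1]);
    for c in ms:
        S=sil(gs[c],PARTS,np.r_[p[2:4],p[4]]+M@[0,0,-50],M); e+=1-np.minimum(S,ms[c]).sum()/np.maximum(S,ms[c]).sum()
    return e
x=np.array([-92.4,90,559,38,20.]); r=minimize(f,x,method='Nelder-Mead',options=dict(initial_simplex=np.vstack([x,x+np.diag([4,6,5,5,5])]))); print(r.x.round(1),r.fun,f(x))
E
```

```text
20.3 [559.4 -58.1 225.3] 70.12771224696064 [ 1.3 -0.6  0.4]
scene bar_a 0.64 259 171 204 242 260
scene bar_a 0.63 466 177 210 227 244
scene dish 0.88 1331 263 309 268 304
scene brush 0.91 981 366 436 247 273
scene pots 0.65 2870 172 226 247 315
scene rack 0.68 2001 347 412 206 243
top bar_a 0.68 223 464 476 192 213
top bar_a 0.58 262 455 471 217 237
top dish 0.98 1317 356 396 116 155
top dish 0.56 2929 227 296 174 227
top brush 0.72 2910 227 296 174 227
top brush 0.59 815 231 299 133 148
top pots 0.8 1678 429 475 114 159
top rack 0.71 2858 227 296 174 227
['scene', 'top']
[-93.5  90.6 559.5  32.5  17.3] 0.10704946517944336 0.25307178
```

```bash
python3 -c "
from bench import robot
print(robot.hand_in())"
```

```text
the job is handed in; nothing more can be done
None
```

The job is handed in at 20.3 s: both soap bars came out after two knocks and lie on the board, the empty mould is face down on the bare counter off the board, and no contact with the rack, dish, brush or pots showed in the final images (the verdict itself was not returned).

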